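# Hang a bangle and raise the display bar level

## Robot

A 7-joint arm with a two-finger parallel gripper is mounted at the origin on the work surface. World frame = base frame: x ahead of the robot, y to its left, z up, the work surface at z = 0. Lengths are in m, angles in rad, forces in N, time in s.
With the tool pointing down it reaches from about 0.4 to 0.85 m from the base axis. Payload 4.4 kg.
Tool frame: the origin (TCP) lies at the very end of the fingers, on their centre line; the grasp point (between the pads) lies 19 mm behind it; z points along the fingers, x is the direction in which the jaws open and shut, and the axes are right-handed (so a half turn about z gives the same grasp; the last joint's range is limited). The gripper opens to 94 mm and grips with 3 to 60 N. Pads are 16 mm wide; open, the fingers measure 119 mm over their backs; the gripper's body (75 mm by 177 mm) begins 78 mm behind the grasp point.
Start: joints at [1.265, 0.628, 0.038, 1.517, -0.027, 0.996, -0.02], TCP at [0.154, -0.631, 0.205] pointing down, gripper open.
Joint ranges: [-3.06, 3.06], [-0.37, 2.12], [-1.25, 1.32], [0.18, 2.47], [-1.1, 4.24], [0.23, 1.98], [-2.94, 2.94]. Speed limits (rad/s): [2.57, 2.57, 3.14, 3.14, 3.14, 3.14, 3.14].

## Interface

Orientations are given as a rotation vector (axis times angle).
In Python, from workcell import arm gives the robot as it stands.
- The arm moves only by the tool step_arm, never from a script. Its argument "motion" is one flat list of numbers, 7 for each row, row after row: the turn, a rotation vector about the tool's x, y, z in rad, then the shift along the tool's x, y, z in m, then the opening, from -1 (shut) to 1 (fully open), so that 0 is half open. A call has exactly 5 rows; each row shifts and turns the commanded pose from where the row before left it, along the tool's axes as they then stand; what a row does not reach is not made up. A row lasts 1/8 s, in which the tool goes at most 62.5 mm and 10.7 degrees, less where a joint would pass 70% of its speed; a pose out of reach is approached as far as the arm can. A call with a gripper value outside its range is refused whole. The fingers move at their own pace and stop on an object; "newtons" is the grip in N (left out, the last holds). Time passes only in rows, so rows that do not move let the fingers close, or fill a call up. It gives the time, the measured TCP pose, the force and the opening at its end, in the units of the state.
- arm.state(): the state, without advancing time (a new reading comes with each control period).
- arm.capture(name): name is "side" or "top" or "wrist"; returns a dict with "img" (420x560x3 uint8, red, green, blue), "fovy" (degrees; the focal length in pixels is half the picture's height over the tangent of half this angle, whatever the lens; pixels are square), "cx", "cy" (the principal point, pixels), "pose" (4x4, takes a point from camera to world coordinates). Camera axes: x right, y down, z forward; pixel columns grow to the right and rows downward; lengths in m; the calibration is good to about 2 mm. A picture is of the moment at which its call begins. There is no depth.
- arm.sign_off(): hands the job in, once; it reports no verdict.
The state is a dict: "clock": time; "q": joint angles; "qd": joint speeds; "joint_torque": joint torques, N m; "ee_pos": TCP position; "eef_rot": TCP orientation; "wrist_force": force on the tool from outside, world axes, zero at the start; "ft_torque": the same for the moment, N m; "gripper_width": finger opening in m.
Only numpy, scipy, OpenCV 4.12 (cv2) and the standard library are available. Lean on these libraries where they do the work, as an engineer would, in place of code of your own. Each camera call takes 0.05 s, during which the arm holds its last target.

## Task

At the jewellery stall, take the larger of the two bangles from the slotted wooden rack, hang it on the bar of the lower display stand, on either side of the post, and let go of it. Then draw that bar straight up in its socket, without dragging, tipping or lifting the stand's foot, until it is level with the bar of the taller stand beside it. The stand's clamp screw is loose, so finish while still holding the bar at that height, ready for me to tighten the screw; leave the other stand, the smaller bangle, the pliers and the tin alone.

Things in the scene. Friction and masses are not known exactly. Their poses are not given: they have to be found in the camera images.
- bangle_centre (a point): Centre of the larger bangle, a rigid metal ring: outer diameter 78 mm, inner 62 mm (8 mm thick), 14 mm wide along its axis, 70 g. Its own y is the ring's axis (level at the start), z up. It starts on edge in a slot of the rack, its lowest 20 mm in the slot, its top 39 mm above this point. Hung on the bar, its centre lies 20 mm below the bar's centre line.
- small_bangle_centre (a point): Centre of the smaller bangle (outer diameter 56 mm, 12 mm wide), on edge in the rack's other slot, 64 mm from the larger one along their common axis; which slot holds which varies. To be left there.
- rack: Fixed slotted rack of light wood, 60 mm along its x, 130 mm along its y, 30 mm high, origin at the centre of its underside. Two slots run along its x, 32 mm either side of the middle in y, each 16 mm wide, floor 10 mm above the table. It may stand on either side of the lower stand.
- bar_middle (a point): Middle of the lower stand's wooden bar (diameter 22 mm, length 190 mm along its y, plain ends), on its centre line and straight over the vertical steel post that carries it (diameter 14 mm, z up; bar and post 0.2 kg). At the start the post stands on the bottom of its socket, this point is 138 mm above the table and the bar's underside 19 mm above the socket. Lift needed: 25 to 55 mm.
- socket_mouth (a point): Centre of the lower stand's socket mouth, 108 mm above the table: steel tube 26 mm square, bore 90 mm deep, on a wooden foot 120 x 110 x 18 mm, loose on the table (1 kg). The post has 1 mm play: it turns freely, leans 1 degree, drops if let go, and pulled skew or off its middle may jam and drag the foot. x points to the clamp screw, 17 mm proud of the tube, 16 mm below the mouth.
- other_bar_middle (a point): Middle of the taller stand's bar, on its centre line (y along the bar, z up). This stand is made like the lower one but fixed, and has two bangles on its bar already. Its height, 163 to 193 mm above the table, is the height to match. It stands on the other side of the lower stand from the rack.
- pliers_joint (a point): Joint of a pair of small pliers with red handles, 130 mm long, lying flat on the table. To be left alone.
- tin_centre (a point): Centre of a round flat aluminium tin, 73 mm in diameter and 22 mm high, on the table. To be left alone.
Mind the look-alikes: they are no part of the job. What is shaped like the part that bears bangle_centre but orange or turquoise is not meant. Of the things shaped like the part that bears bar_middle, the wooden one is meant.

How it is judged:
By the outcome, as a careful person would: the job done as asked, in the order asked, and still so for the second after the job is handed in, while the arm keeps its last pose, push and grip.
It also fails if it takes over 58 s, if anything falls off the work surface, if the arm or the gripper's body presses on something with over 40 N, if the wrist force passes 120 N, or if a joint passes its speed limit or range.

## Working session

There is one attempt and no reset: what is moved stays moved. The work goes in short steps, Python scripts to look and compute and a tool call to move; the robot and the scene stay as the last step left them, time stands still between calls to the robot, and variables do not carry over. Pictures are saved under pics/ and viewed, and the job is handed in when it is done.

Besides the shell and the picture viewer there is one more tool, called as name(argument=value, ...) on one line, values as JSON. step_arm: Moves the arm, as the interface text tells. Its arguments: {"type":"object","properties":{"motion":{"type":"array","items":{"type":"number"}},"newtons":{"type":"number"}},"required":["motion"]}

```bash
mkdir -p pics; ls; cat > h.py <<'E'
import numpy as np, cv2, pickle
from scipy.spatial.transform import Rotation as R
def f(c): return c['img'].shape[0]/2/np.tan(np.radians(c['fovy'])/2)
def ray(c,u,v):
    d=np.array([(u-c['cx'])/f(c),(v-c['cy'])/f(c),1.]); P=np.array(c['pose'])
    return P[:3,3],P[:3,:3]@(d/np.linalg.norm(d))
def onz(c,u,v,z):
    o,d=ray(c,u,v); return o+d*(z-o[2])/d[2]
def tri(c1,p1,c2,p2):
    o1,d1=ray(c1,*p1);o2,d2=ray(c2,*p2)
    A=np.stack([d1,-d2],1);s=np.linalg.lstsq(A,o2-o1,rcond=None)[0]
    a=o1+s[0]*d1;b=o2+s[1]*d2
    return (a+b)/2,np.linalg.norm(a-b)
def proj(c,p):
    P=np.array(c['pose']);q=P[:3,:3].T@(np.array(p)-P[:3,3]);return np.array([c['cx']+f(c)*q[0]/q[2],c['cy']+f(c)*q[1]/q[2]])
def cap(arm,n,tag):
    c=arm.capture(n);cv2.imwrite(f'pics/{tag}_{n}.png',c['img'][:,:,::-1]);pickle.dump(c,open(f'{tag}_{n}.pkl','wb'));return c
def load(tag,n): return pickle.load(open(f'{tag}_{n}.pkl','rb'))
E
python3 - <<'E'
from h import *
from workcell import arm
s=arm.state();print(s)
for n in ['side','top','wrist']:
    c=cap(arm,n,'a');print(n,c['fovy'],c['cx'],c['cy'],np.round(c['pose'],3).tolist())
E
```

```text
pics
{'clock': 0.0, 'q': array([ 1.26520568,  0.62931432,  0.03844652,  1.518375  , -0.02696679,
        0.99629905, -0.02000316]), 'qd': array([ 0.00084446,  0.00059371,  0.00083909, -0.00047405,  0.00063687,
        0.00077374,  0.00086998]), 'joint_torque': array([-1.16300260e-03, -5.49746597e+01,  1.14396483e+00, -1.86637706e+01,
       -5.19800233e-02,  2.36327149e-02,  1.64456924e-04]), 'ee_pos': array([ 0.15422904, -0.63074332,  0.2045726 ]), 'eef_rot': array([-2.47032865e+00,  1.93908769e+00,  2.37045138e-03]), 'wrist_force': array([-0.50261248,  0.20840135, -0.11398176]), 'ft_torque': array([-0.01807929, -0.01612998, -0.00631705]), 'gripper_width': 0.09405958978262319}
side 45.94714660900592 275.4297469827855 206.33883104211347 [[-0.968, -0.2, 0.154, 0.403], [-0.252, 0.738, -0.626, 0.655], [0.012, -0.645, -0.764, 0.927], [0.0, 0.0, 0.0, 1.0]]
top 55.52538123005949 284.7652427300938 212.8802107305816 [[-0.007, -0.998, 0.07, 0.511], [-1.0, 0.007, -0.002, 0.011], [0.002, -0.07, -0.998, 1.038], [0.0, 0.0, 0.0, 1.0]]
wrist 64.51661198567355 282.05656225299913 209.56169938701416 [[0.237, -0.946, -0.221, 0.217], [-0.971, -0.231, -0.053, -0.616], [-0.001, 0.227, -0.974, 0.385], [0.0, 0.0, 0.0, 1.0]]
```

View pics/a_side.png

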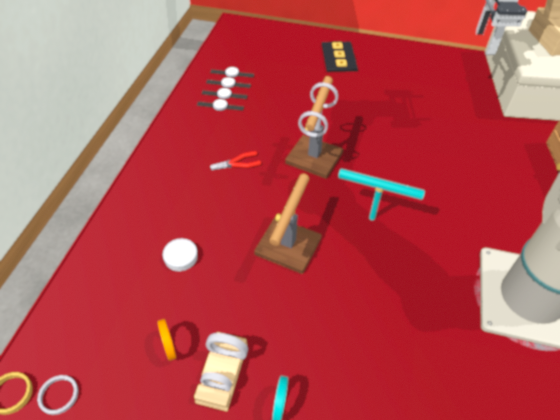

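View pics/a_top.png

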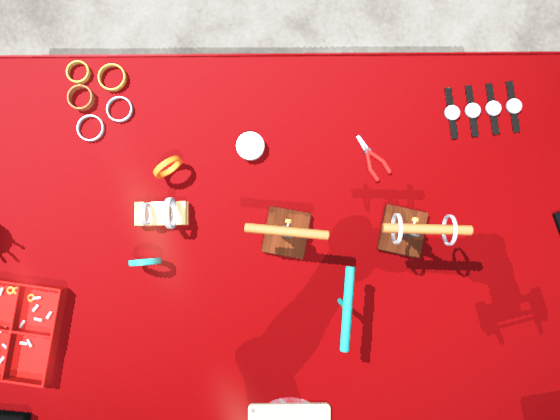

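View pics/a_wrist.png

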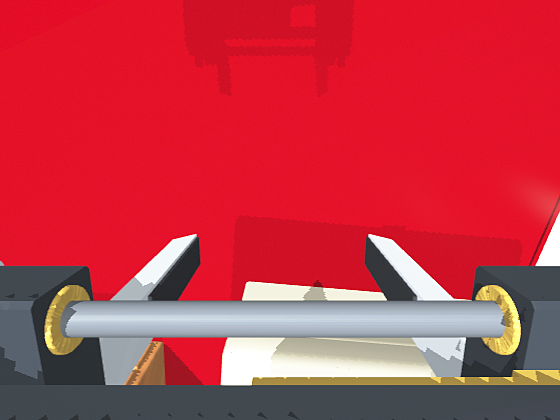

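```bash
python3 - <<'E'
import cv2
i=cv2.imread('pics/a_top.png');s=cv2.imread('pics/a_side.png')
cv2.imwrite('pics/b1.png',cv2.resize(i[185:275,120:200],None,fx=6,fy=6,interpolation=2))
cv2.imwrite('pics/b2.png',cv2.resize(i[195:270,230:480],None,fx=3.2,fy=3.2,interpolation=2))
cv2.imwrite('pics/b3.png',cv2.resize(s[310:420,140:300],None,fx=5,fy=5,interpolation=2))
cv2.imwrite('pics/b4.png',cv2.resize(s[60:280,230:360],None,fx=2.7,fy=2.7,interpolation=2))
E
```

```text
(no output)
```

View pics/b1.png

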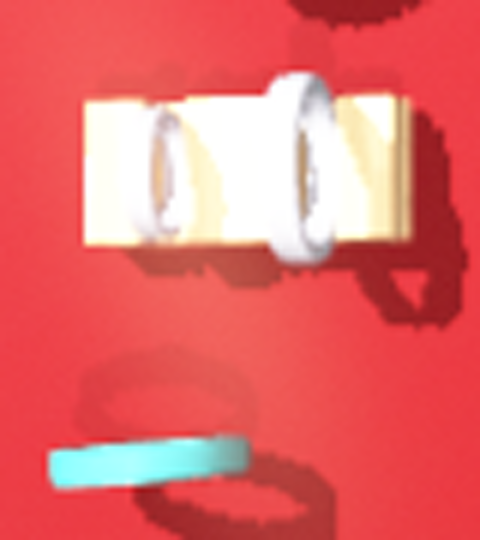

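View pics/b2.png

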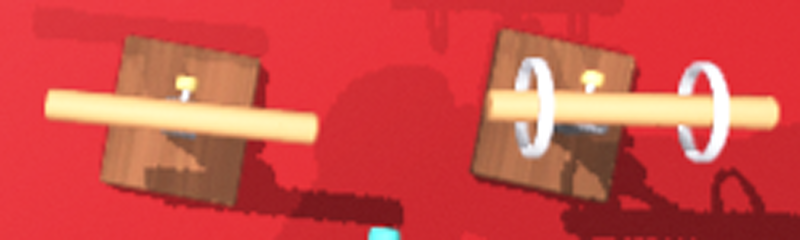

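View pics/b3.png

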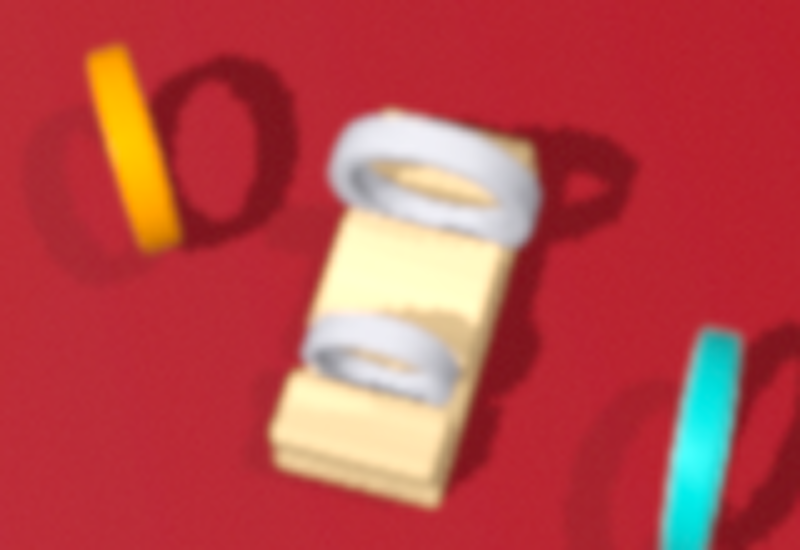

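View pics/b4.png

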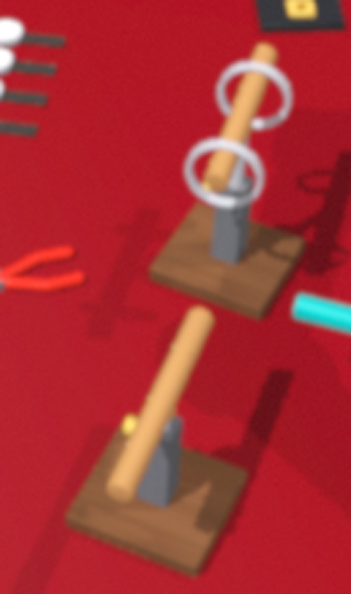

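```bash
cat > m.py <<'E'
from h import *
def bars(c,thr=None):
    hsv=cv2.cvtColor(c['img'],cv2.COLOR_RGB2HSV)
    return hsv
if __name__=='__main__':
  for n in ['top','side']:
    c=load('a',n);hsv=bars(c)
    for nm,lo,hi in [('tan',(8,60,150),(28,190,255)),('screw',(22,120,150),(35,255,255)),('grey',(0,0,150),(179,45,255)),('pale',(12,15,190),(30,120,255)),('dark',(3,60,40),(20,200,140))]:
        m=cv2.inRange(hsv,lo,hi)
        for k in cv2.findContours(m,cv2.RETR_EXTERNAL,cv2.CHAIN_APPROX_NONE)[0]:
            if cv2.contourArea(k)>25:
                r=cv2.minAreaRect(k);print(n,nm,int(cv2.contourArea(k)),np.round(r[0],1),np.round(r[1],1),round(r[2],1),cv2.boundingRect(k))
E
python3 m.py
```

```text
top tan 63 [ 11.5 290. ] [ 8. 11.] 90.0 (6, 286, 12, 9)
top tan 54 [413.8 251.1] [9.9 9. ] 9.5 (409, 246, 10, 11)
top tan 125 [465.5 229.5] [ 9. 15.] 90.0 (458, 225, 16, 10)
top tan 1790 [285.  226.6] [45.7 80.9] 74.9 (244, 207, 85, 47)
top tan 1423 [415.9 233.3] [70.9 45.4] 12.1 (378, 205, 75, 50)
top tan 79 [186.3 212.9] [ 6.7 23.7] 9.9 (181, 201, 8, 24)
top tan 357 [166.8 166.1] [15.2 30.9] 63.4 (153, 156, 29, 22)
top tan 594 [111.5  77. ] [29.  27.6] 45.0 (97, 63, 30, 29)
top tan 938 [79.5 84.5] [49.4 26.2] 87.7 (66, 60, 28, 50)
top grey 1260 [289. 409.] [82. 20.] -0.0 (248, 399, 83, 21)
top grey 34 [ 25.6 341.8] [12.6  6.5] 14.0 (19, 339, 13, 8)
top grey 152 [449.5 229.5] [29. 15.] 90.0 (442, 215, 16, 30)
top grey 169 [397. 228.] [30. 12.] 90.0 (391, 213, 13, 31)
top grey 26 [181.5 206.5] [11.  5.] 90.0 (179, 201, 6, 12)
top grey 983 [157.5 212. ] [30. 47.] 90.0 (134, 197, 48, 31)
top grey 67 [361.8 143.3] [19.  6.] 52.4 (356, 135, 15, 18)
top grey 613 [250. 145.] [28. 28.] 90.0 (236, 131, 29, 29)
top grey 554 [ 89.5 127. ] [26. 27.] 90.0 (76, 114, 28, 27)
top grey 171 [451.5 11
[... 3843 characters left out ...]
249, 79, 98)
side pale 988 [545. 249.] [78. 28.] 90.0 (531, 210, 29, 79)
side pale 62 [497.7  79. ] [ 5.8 18.1] 7.1 (495, 70, 7, 19)
side pale 233 [521.6  24.1] [14.1 34.7] 56.3 (504, 12, 32, 22)
side pale 3929 [530.   59.5] [119.  58.] 90.0 (501, 0, 59, 120)
side dark 674 [287.8 244. ] [55.9 44.3] 22.1 (255, 226, 67, 47)
side dark 184 [ 19.2 252.1] [ 4.9 69.3] 32.3 (0, 223, 39, 59)
side dark 118 [ 72.2 179.1] [ 4.  57.7] 32.0 (56, 155, 33, 49)
side dark 653 [313.8 155.6] [50.2 34.4] 20.6 (285, 142, 58, 36)
side dark 65 [115.3 119.7] [ 3.6 42.4] 31.0 (103, 102, 25, 36)
side dark 27 [151.8  69.7] [ 2.7 31.9] 31.0 (143, 56, 18, 28)
side dark 124 [174.9  34.9] [ 9.2 21.4] 35.5 (171, 24, 13, 23)
```

```bash
python3 - <<'E'
from h import *
t=load('a','top');s=load('a','side')
pr=lambda *a:print(a[0],*[np.round(x,4) for x in a[1:]])
L=onz(t,244.5,227.3,.138);Rr=onz(t,329,235.2,.138);pr('bar',L,Rr,(L+Rr)/2,np.linalg.norm(L-Rr),np.degrees(np.arctan2((L-Rr)[0],(L-Rr)[1])))
L2=onz(s,274.5,242,.138);R2=onz(s,305,178,.138);pr('bar side',L2,R2,(L2+R2)/2,np.linalg.norm(L2-R2),np.degrees(np.arctan2((L2-R2)[0],(L2-R2)[1])))
# mid side
pr('tri mid',*tri(t,(286.8,231.2),s,(289,211.3)))
# other bar ends top/side
for zz in (.163,.178,.193):
  L=onz(t,382.7,228,zz);Rr=onz(t,473.5,230.5,zz);pr('o',zz,L,Rr,np.linalg.norm(L-Rr),(L+Rr)/2)
sc=lambda x,y:(x/2.7+230,y/2.7+60)
pr('oL',*tri(t,(382.7,228),s,sc(212,183)));pr('oR',*tri(t,(473.5,230.5),s,sc(264,50)))
# rack z=.03
for p in [(85,100),(395,95),(395,240),(85,243)]:
  pr('rack',onz(t,p[0]/6+120,p[1]/6+185,.03))
# rack side: corners top
for p in [(270,430),(437,480),(535,150),(390,108)]:
  pr('rackS',onz(s,p[0]/5+140,p[1]/5+310,.03))
# ring equator extremes z .049
pr('ring top',onz(t,(300)/6+120,73/6+185,.05),onz(t,305/6+120,264/6+185,.05))
pr('ring side apex z.088',onz(s,(440)/5+140,(118)/5+310,.088))
pr('ring side ext z.05',onz(s,(328)/5+140,(170)/5+310,.055),onz(s,(542)/5+140,(215)/5+310,.055))
E
```

```text
bar [0.5417 0.0996 0.138 ] [ 0.5226 -0.0907  0.138 ] [0.5321 0.0045 0.138 ] 0.1912 5.7336
bar side [0.5406 0.0978 0.138 ] [ 0.5199 -0.0869  0.138 ] [0.5303 0.0054 0.138 ] 0.1858 6.3988
tri mid [0.533  0.0043 0.1258] 0.001
o 0.163 [ 0.5372 -0.2059  0.163 ] [ 0.5303 -0.4049  0.163 ] 0.1992 [ 0.5338 -0.3054  0.163 ]
o 0.178 [ 0.5368 -0.2022  0.178 ] [ 0.53   -0.3978  0.178 ] 0.1958 [ 0.5334 -0.3     0.178 ]
o 0.193 [ 0.5363 -0.1985  0.193 ] [ 0.5297 -0.3907  0.193 ] 0.1923 [ 0.533  -0.2946  0.193 ]
oL [ 0.538  -0.2009  0.1823] 0.0028
oR [ 0.5308 -0.3949  0.1839] 0.0019
rack [0.6123 0.39   0.03  ]
rack [0.6135 0.259  0.03  ]
rack [0.5522 0.2584 0.03  ]
rack [0.5518 0.3888 0.03  ]
rackS [0.6124 0.3872 0.03  ]
rackS [0.5493 0.3885 0.03  ]
rackS [0.5516 0.2607 0.03  ]
rackS [0.6112 0.2585 0.03  ]
ring top [0.6209 0.2936 0.05  ] [0.5417 0.2905 0.05  ]
ring side apex z.088 [0.5789 0.2831 0.088 ]
ring side ext z.05 [0.6196 0.2991 0.055 ] [0.5376 0.2954 0.055 ]
```

```bash
cat > w.py <<'E'
# usage: python3 w.py x y z yaw_deg(of tool x axis in world, mod 180) -> turn & shift in tool axes
import sys
from h import *
from workcell import arm
s=arm.state();Rc=R.from_rotvec(s['eef_rot']);p=np.array(s['ee_pos'])
print('t',round(s['clock'],3),'p',np.round(p,4),'F',np.round(s['wrist_force'],2),'M',np.round(s['ft_torque'],2),'w',round(s['gripper_width'],4),'q',np.round(s['q'],2))
x=Rc.as_matrix()[:,0];print('toolx yaw',np.degrees(np.arctan2(x[1],x[0])).round(2),'z',np.round(Rc.as_matrix()[:,2],4))
if len(sys.argv)>4:
    a=[float(v) for v in sys.argv[1:5]]
    best=None
    for k in (0,180):
        y=np.radians(a[3]+k);X=np.array([np.cos(y),np.sin(y),0]);Z=np.array([0,0,-1.]);M=np.stack([X,np.cross(Z,X),Z],1)
        rv=(Rc.inv()*R.from_matrix(M)).as_rotvec()
        d=M.T@(np.array(a[:3])-p)
        print('yaw',a[3]+k,'turn',np.round(rv,4),'shift(after turn)',np.round(d,4),'shift(now axes)',np.round(Rc.as_matrix().T@(np.array(a[:3])-p),4))
E
python3 w.py 0.581 0.292 0.2 0
```

```text
t 0.15 p [ 0.1543 -0.6309  0.2048] F [0.14 0.56 0.34] M [ 0.05 -0.02  0.02] w 0.094 q [ 1.27  0.63  0.04  1.52 -0.03  1.   -0.02]
toolx yaw -76.26 z [-3.0e-04  1.4e-03 -1.0e+00]
yaw 0.0 turn [-1.000e-03  1.200e-03 -1.331e+00] shift(after turn) [ 0.4267 -0.9229  0.0048] shift(now axes) [-0.7952 -0.6337  0.0059]
yaw 180.0 turn [1.3000e-03 1.0000e-03 1.8106e+00] shift(after turn) [-0.4267  0.9229  0.0048] shift(now axes) [-0.7952 -0.6337  0.0059]
```

step_arm(motion=[0,0,-0.166,0,0,-0.03,1,0,0,-0.166,0,0,-0.03,1,0,0,-0.166,0,0,-0.03,1,0,0,-0.166,0,0,-0.03,1,0,0,-0.166,0,0,-0.03,1])

```text
clock: 0.78
ee_pos: [0.1542, -0.6311, 0.3561]
eef_rot: [-3.045, 0.77, 0.001]
wrist_force: [1.0, -1.3, -0.6]
gripper_width: 0.0938
```

step_arm(motion=[0,0,-0.166,0,0,0,1,0,0,-0.166,0,0,0,1,0,0,-0.166,0,0,0,1,0,0,0,0.05,-0.03,0,1,0,0,0,0.05,-0.03,0,1])

```text
clock: 1.4
ee_pos: [0.2549, -0.5712, 0.3549]
eef_rot: [-3.141, 0.009, 0.0]
wrist_force: [0.8, 0.3, 0.4]
gripper_width: 0.0941
```

```bash
python3 w.py 0.581 0.292 0.2 0
```

```text
t 1.4 p [ 0.2549 -0.5712  0.3549] F [0.84 0.26 0.45] M [-0.06 -0.12 -0.  ] w 0.0941 q [ 1.29  0.49 -0.32  1.36  0.15  1.32  0.97]
toolx yaw -0.31 z [-0.e+00  8.e-04 -1.e+00]
yaw 0.0 turn [-0.0008  0.     -0.0054] shift(after turn) [ 0.3261 -0.8632  0.1549] shift(now axes) [ 0.3214 -0.8648  0.1556]
yaw 180.0 turn [0.0000e+00 1.2000e-03 3.1361e+00] shift(after turn) [-0.3261  0.8632  0.1549] shift(now axes) [ 0.3214 -0.8648  0.1556]
```

step_arm(motion=[0,0,0,0.022,-0.057,0,1,0,0,0,0.022,-0.057,0,1,0,0,0,0.022,-0.057,0,1,0,0,0,0.022,-0.057,0,1,0,0,0,0.022,-0.057,0,1])

```text
clock: 2.02
ee_pos: [0.3657, -0.2851, 0.3554]
eef_rot: [3.141, -0.005, 0.0]
wrist_force: [0.2, -0.3, 0.0]
gripper_width: 0.094
```

step_arm(motion=[0,0,0,0.022,-0.057,0,1,0,0,0,0.022,-0.057,0,1,0,0,0,0.022,-0.057,0,1,0,0,0,0.022,-0.057,0,1,0,0,0,0.022,-0.057,0,1])

```text
clock: 2.65
ee_pos: [0.4766, -0.0008, 0.3555]
eef_rot: [3.141, -0.006, 0.0]
wrist_force: [0.3, -0.2, -0.5]
gripper_width: 0.094
```

```bash
python3 w.py 0.581 0.292 0.2 0
```

```text
t 2.65 p [ 0.4766 -0.0008  0.3555] F [ 0.26 -0.2  -0.49] M [-0.12 -0.13 -0.03] w 0.094 q [ 0.42  0.27 -0.62  1.74  0.16  1.19 -0.25]
toolx yaw -0.21 z [ 3.e-04 -6.e-04 -1.e+00]
yaw 0.0 turn [ 0.0006 -0.0003 -0.0037] shift(after turn) [ 0.1044 -0.2928  0.1555] shift(now axes) [ 0.1032 -0.2933  0.1554]
yaw 180.0 turn [-5.0000e-04 -9.0000e-04  3.1379e+00] shift(after turn) [-0.1044  0.2928  0.1555] shift(now axes) [ 0.1032 -0.2933  0.1554]
```

step_arm(motion=[0,0,-0.004,0.021,-0.058,-0.0,1,0,0,0,0.021,-0.059,0.02,1,0,0,0,0.021,-0.059,0.03,1,0,0,0,0.021,-0.059,0.05,1,0,0,0,0.02,-0.058,0.055,1])

```text
clock: 3.28
ee_pos: [0.5684, 0.2564, 0.2274]
eef_rot: [3.141, 0.001, 0.001]
wrist_force: [0.0, 0.2, 1.0]
gripper_width: 0.0939
```

```bash
python3 w.py 0.581 0.292 0.033 0; python3 - <<'E'
from h import *
from workcell import arm
for n in ['side','top','wrist']:
    c=cap(arm,n,'c')
i=[cv2.imread(f'pics/c_{n}.png') for n in ('wrist','side')]
cv2.imwrite('pics/c_s.png',cv2.resize(i[1][230:420,120:330],None,fx=3.5,fy=3.1,interpolation=2))
E
```

```text
t 3.275 p [0.5684 0.2564 0.2274] F [0.01 0.19 1.04] M [-0.09 -0.09  0.  ] w 0.0939 q [-0.12  0.62 -0.59  1.56  0.38  1.08 -0.8 ]
toolx yaw 0.05 z [ 6.e-04 -1.e-04 -1.e+00]
yaw 0.0 turn [ 0.0001 -0.0006  0.0009] shift(after turn) [ 0.0126 -0.0356  0.1944] shift(now axes) [ 0.0126 -0.0356  0.1944]
yaw 180.0 turn [ 1.0000e-03  2.0000e-04 -3.1406e+00] shift(after turn) [-0.0126  0.0356  0.1944] shift(now axes) [ 0.0126 -0.0356  0.1944]
```

View pics/c_wrist.png

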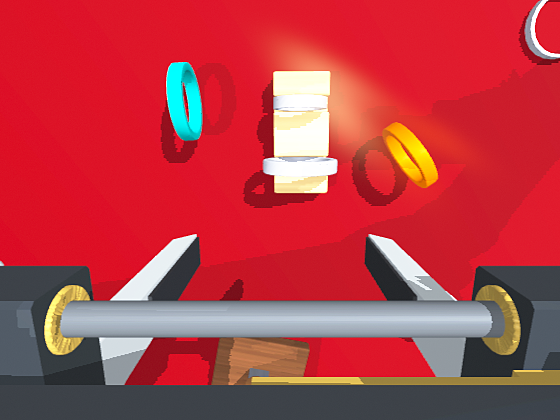

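View pics/c_s.png

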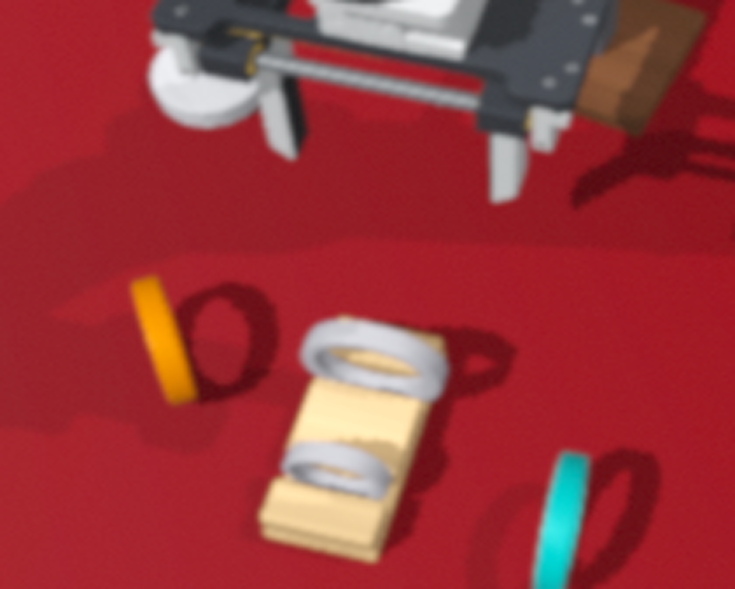

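```bash
python3 - <<'E'
from h import *
c=load('c','wrist')
print('ring ext',onz(c,262.5,166,.049).round(4),onz(c,337.5,166,.049).round(4))
print('rack',[onz(c,u,v,.03).round(4) for u,v in [(274,71),(330,71),(328,192),(275,192)]])
print('ring apex row157..175', onz(c,300,158,.088).round(4),onz(c,300,175,.088).round(4))
E
```

```text
ring ext [0.541  0.2889 0.049 ] [0.6205 0.2896 0.049 ]
rack [array([0.5524, 0.3865, 0.03  ]), array([0.6111, 0.3868, 0.03  ]), array([0.614 , 0.2582, 0.03  ]), array([0.5538, 0.2577, 0.03  ])]
ring apex row157..175 [0.5788 0.3006 0.088 ] [0.5792 0.2846 0.088 ]
```

```bash
python3 w.py 0.581 0.292 0.032 0.6
```

```text
t 3.425 p [0.5656 0.2567 0.2255] F [-0.4  -1.04  0.24] M [-0.09 -0.04  0.02] w 0.0938 q [-0.12  0.63 -0.59  1.56  0.38  1.08 -0.8 ]
toolx yaw 0.3 z [-0.0059 -0.001  -1.    ]
yaw 0.6 turn [ 0.0009  0.0059 -0.0053] shift(after turn) [ 0.0158 -0.0352  0.1935] shift(now axes) [ 0.0167 -0.0354  0.1934]
yaw 180.6 turn [ 9.3000e-03 -1.5000e-03  3.1363e+00] shift(after turn) [-0.0158  0.0352  0.1935] shift(now axes) [ 0.0167 -0.0354  0.1934]
```

step_arm(motion=[0,0,-0.006,0.014,-0.035,0.02,1,0,0,0,0,0,0.03,1,0,0,0,0,0,0.03,1,0,0,0,0,0,0,1,0,0,0,0,0,0,1])

```text
clock: 4.05
ee_pos: [0.5829, 0.2895, 0.1508]
eef_rot: [-3.141, -0.009, -0.004]
wrist_force: [0.0, -0.1, 1.4]
gripper_width: 0.0938
```

```bash
python3 w.py 0.581 0.292 0.032 0.6; python3 - <<'E'
from h import *
from workcell import arm
c=cap(arm,'wrist','d')
E
```

```text
t 4.05 p [0.5829 0.2895 0.1508] F [ 0.01 -0.1   1.45] M [-0.02 -0.07 -0.02] w 0.0938 q [-0.19  0.74 -0.55  1.56  0.44  0.96 -0.87]
toolx yaw 0.32 z [ 2.5e-03  9.0e-04 -1.0e+00]
yaw 0.6 turn [-0.0009 -0.0026 -0.0048] shift(after turn) [-0.0018 -0.0026  0.1188] shift(now axes) [-0.0022 -0.0024  0.1188]
yaw 180.6 turn [-4.0000e-03  1.4000e-03  3.1367e+00] shift(after turn) [0.0018 0.0026 0.1188] shift(now axes) [-0.0022 -0.0024  0.1188]
```

View pics/d_wrist.png

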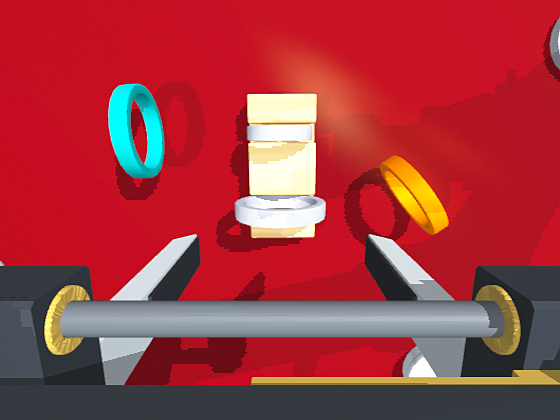

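step_arm(motion=[0,0,-0.004,-0.002,-0.002,0.03,1,0,0,0,0,0,0.03,1,0,0,0,0,0,0.03,1,0,0,0,0,0,0,1,0,0,0,0,0,0,1])

```text
clock: 4.72
ee_pos: [0.5809, 0.2926, 0.0608]
eef_rot: [-3.14, -0.017, -0.004]
wrist_force: [-0.2, 0.1, 0.7]
gripper_width: 0.0938
```

```bash
python3 w.py 0.581 0.292 0.032 0.6; python3 - <<'E'
from h import *
from workcell import arm
c=cap(arm,'wrist','e')
c=cap(arm,'side','e')
i=cv2.imread('pics/e_side.png')
cv2.imwrite('pics/e_s.png',cv2.resize(i[280:420,120:330],None,fx=3.5,fy=3.5,interpolation=2))
E
```

```text
t 4.725 p [0.5809 0.2926 0.0608] F [-0.18  0.05  0.71] M [-0.04 -0.05  0.  ] w 0.0938 q [-0.23  0.84 -0.49  1.63  0.52  0.8  -0.93]
toolx yaw 0.61 z [ 0.0026  0.0016 -1.    ]
yaw 0.6 turn [-0.0016 -0.0026  0.0002] shift(after turn) [0.0001 0.0006 0.0288] shift(now axes) [0.0001 0.0007 0.0288]
yaw 180.6 turn [ 4.0000e-03 -2.5000e-03 -3.1414e+00] shift(after turn) [-0.0001 -0.0006  0.0288] shift(now axes) [0.0001 0.0007 0.0288]
```

View pics/e_wrist.png

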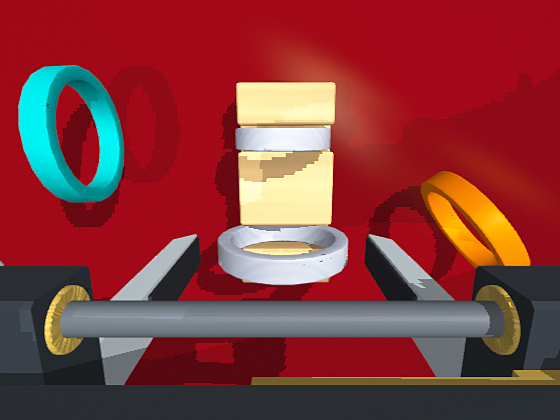

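View pics/e_s.png

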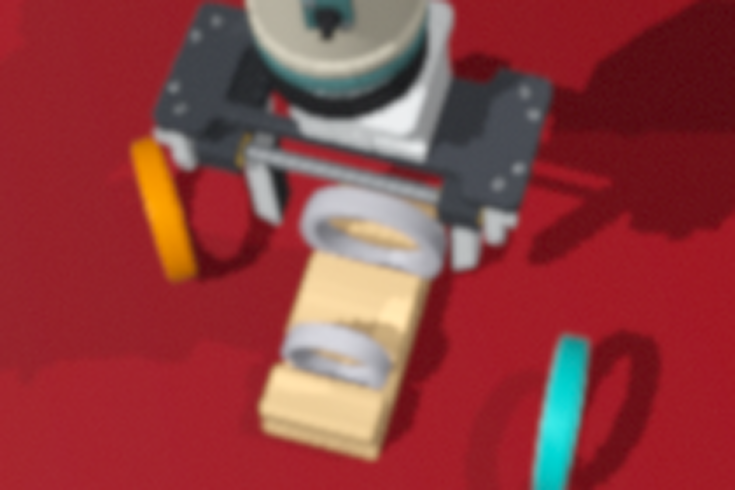

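step_arm(motion=[0,0,0,0,0,0.015,1,0,0,0,0,0,0.014,1,0,0,0,0,0,0,1,0,0,0,0,0,0,0.7,0,0,0,0,0,0,0.6], newtons=12)

```text
clock: 5.45
ee_pos: [0.5799, 0.2921, 0.0301]
eef_rot: [-3.141, -0.017, -0.001]
wrist_force: [0.1, -0.2, -0.3]
gripper_width: 0.0777
```

step_arm(motion=[0,0,0,0,0,0,0.5,0,0,0,0,0,0,0.4,0,0,0,0,0,0,0.3,0,0,0,0,0,0,0.3,0,0,0,0,0,0,0.3], newtons=12)

```text
clock: 6.08
ee_pos: [0.5799, 0.292, 0.0301]
eef_rot: [-3.141, -0.017, -0.001]
wrist_force: [0.4, 0.2, 1.5]
gripper_width: 0.0766
```

```bash
python3 w.py 0.581 0.292 0.032 0.6
```

```text
t 6.075 p [0.5799 0.292  0.0301] F [0.38 0.2  1.54] M [-0.01 -0.22  0.01] w 0.0766 q [-0.24  0.88 -0.47  1.64  0.54  0.75 -0.95]
toolx yaw 0.63 z [ 6.e-04  4.e-04 -1.e+00]
yaw 0.6 turn [-0.0004 -0.0006  0.0005] shift(after turn) [ 0.0011  0.     -0.0019] shift(now axes) [ 0.0011  0.     -0.0019]
yaw 180.6 turn [ 1.0000e-03 -6.0000e-04 -3.1411e+00] shift(after turn) [-0.0011 -0.     -0.0019] shift(now axes) [ 0.0011  0.     -0.0019]
```

step_arm(motion=[0,0,0,0,0,-0.005,0.3,0,0,0,0,0,-0.01,0.3,0,0,0,0,0,-0.02,0.3,0,0,0,0,0,-0.03,0.3,0,0,0,0,0,-0.03,0.3], newtons=15)

```text
clock: 6.7
ee_pos: [0.5797, 0.292, 0.127]
eef_rot: [-3.141, -0.018, -0.001]
wrist_force: [0.3, -0.4, -0.2]
gripper_width: 0.0762
```

```bash
python3 w.py 0.581 0.292 0.125 0; python3 - <<'E'
from h import *
from workcell import arm
c=cap(arm,'wrist','f')
c=cap(arm,'side','f')
i=cv2.imread('pics/f_side.png')
cv2.imwrite('pics/f_s.png',cv2.resize(i[210:420,120:330],None,fx=3,fy=2.8,interpolation=2))
E
```

```text
t 6.7 p [0.5797 0.292  0.127 ] F [ 0.32 -0.41 -0.18] M [-0.06 -0.14  0.07] w 0.0762 q [-0.2   0.76 -0.54  1.59  0.46  0.92 -0.89]
toolx yaw 0.64 z [ 7.e-04  5.e-04 -1.e+00]
yaw 0.0 turn [-0.0005 -0.0007  0.0111] shift(after turn) [0.0013 0.     0.002 ] shift(now axes) [0.0013 0.     0.002 ]
yaw 180.0 turn [ 1.2000e-03 -8.0000e-04 -3.1304e+00] shift(after turn) [-0.0013 -0.      0.002 ] shift(now axes) [0.0013 0.     0.002 ]
```

View pics/f_wrist.png

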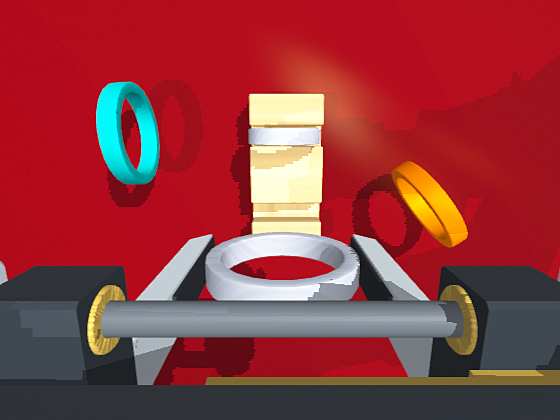

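View pics/f_s.png

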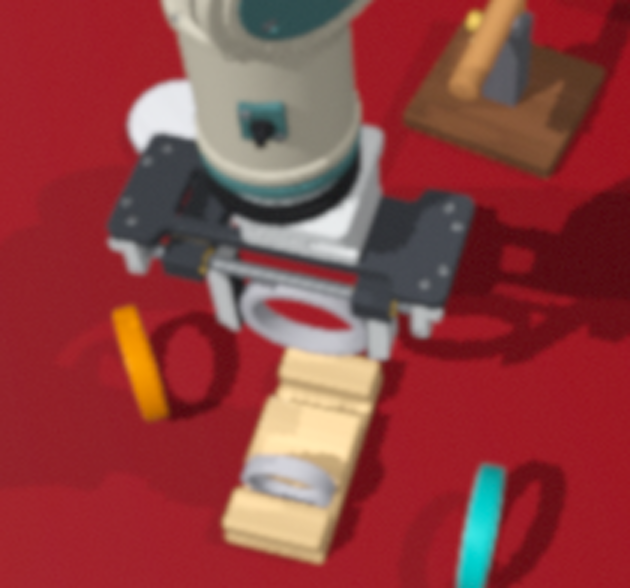

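step_arm(motion=[0,0,0.06,0,0,0,0.3,0,0,0.055,0,0,0.0,0.3,0,0,0,0,0.03,0.012,0.3,0,0,0,0,0.04,0,0.3,0,0,0,0,0,0,0.3])

```text
clock: 7.42
ee_pos: [0.5723, 0.2172, 0.112]
eef_rot: [3.133, -0.171, -0.002]
wrist_force: [0.4, 0.3, -1.1]
gripper_width: 0.0765
```

```bash
python3 w.py 0.5465 0.150 0.115 -6; python3 - <<'E'
from h import *
from workcell import arm
c=cap(arm,'wrist','g')
c=cap(arm,'side','g')
i=cv2.imread('pics/g_side.png')
cv2.imwrite('pics/g_s.png',cv2.resize(i[150:350,150:350],None,fx=3,fy=3,interpolation=2))
E
```

```text
t 7.425 p [0.5723 0.2172 0.112 ] F [ 0.38  0.32 -1.14] M [-0.02 -0.08  0.05] w 0.0765 q [-0.11  0.73 -0.5   1.7   0.46  0.83 -0.93]
toolx yaw -6.24 z [-0.0016 -0.0042 -1.    ]
yaw -6.0 turn [ 0.0044  0.0012 -0.0042] shift(after turn) [-0.0186  0.0695 -0.003 ] shift(now axes) [-0.0183  0.0696 -0.0027]
yaw 174.0 turn [ 1.8000e-03 -6.9000e-03  3.1374e+00] shift(after turn) [ 0.0186 -0.0695 -0.003 ] shift(now axes) [-0.0183  0.0696 -0.0027]
```

View pics/g_s.png

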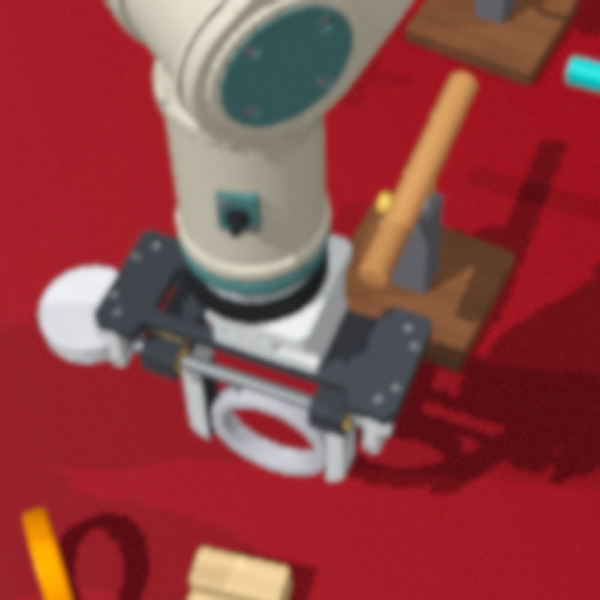

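step_arm(motion=[0.004,0,-0.004,-0.009,0.025,-0.002,0.3,0,0,0,-0.01,0.025,0,0.3,0,0,0,0,0.02,0,0.3,0,0,0,0,0,0,0.3,0,0,0,0,0,0,0.3])

```text
clock: 8.15
ee_pos: [0.5471, 0.1561, 0.1148]
eef_rot: [-3.132, 0.156, -0.002]
wrist_force: [0.3, -0.7, -1.0]
gripper_width: 0.0769
```

```bash
python3 w.py 0.537 0.06 0.115 -6; python3 - <<'E'
from h import *
from workcell import arm
c=cap(arm,'wrist','h')
c=cap(arm,'side','h')
c=cap(arm,'top','h')
i=cv2.imread('pics/h_side.png')
cv2.imwrite('pics/h_s.png',cv2.resize(i[130:330,180:380],None,fx=3,fy=3,interpolation=2))
E
```

```text
t 8.15 p [0.5471 0.1561 0.1148] F [ 0.3  -0.66 -1.03] M [-0.06 -0.1   0.01] w 0.0769 q [ 0.01  0.68 -0.52  1.83  0.46  0.76 -0.86]
toolx yaw -5.69 z [ 0.0015  0.0057 -1.    ]
yaw -6.0 turn [-0.0058 -0.0009  0.0055] shift(after turn) [-0.      0.0966 -0.0002] shift(now axes) [-0.0005  0.0966 -0.0008]
yaw 174.0 turn [ 1.4000e-03 -9.2000e-03 -3.1361e+00] shift(after turn) [ 0.     -0.0966 -0.0002] shift(now axes) [-0.0005  0.0966 -0.0008]
```

View pics/h_s.png

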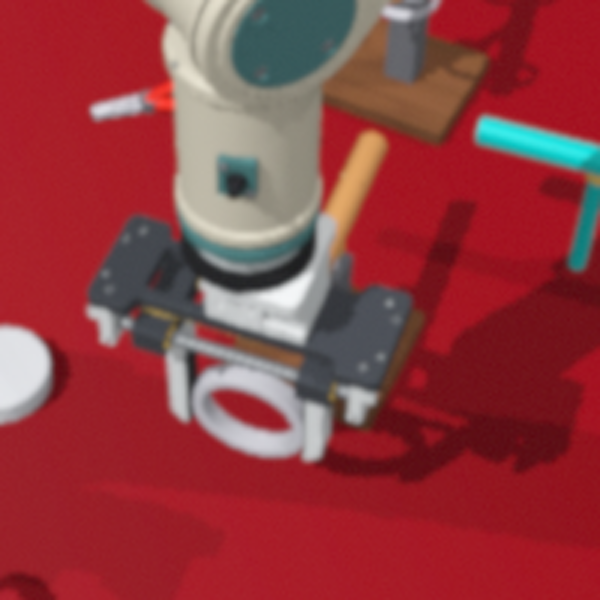

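View pics/h_top.png

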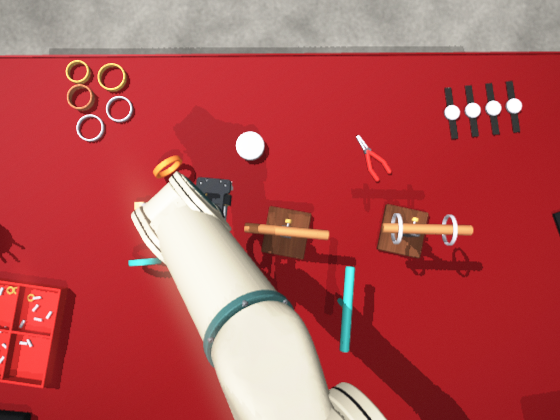

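View pics/h_wrist.png

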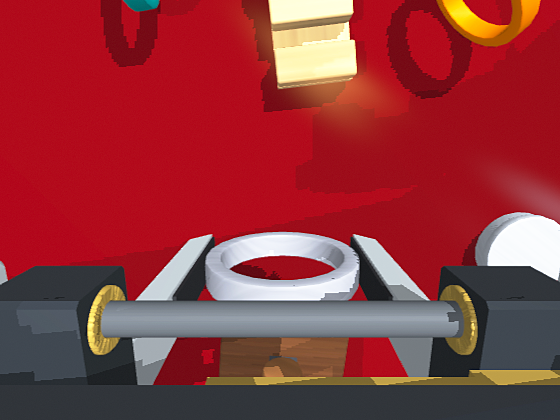

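```bash
python3 - <<'E'
from h import *
c=load('h','side')
p=np.array([.5471,.1561,.1148+.019])
print(proj(c,p),[ (proj(c,p+np.array([0,0,dz]))-[180,130])*3 for dz in (-.039,-.031,0,.031,.039)])
E
```

```text
[263.38814942 266.65140329] [array([250.57922314, 442.90299156]), array([250.4962327 , 436.31041776]), array([250.16444826, 409.95420988]), array([249.81550772, 382.23515955]), array([249.7225099 , 374.84762239])]
```

step_arm(motion=[-0.005,0,0.005,0,0.015,0,0.3,0,0,0,0,0.015,0,0.3,0,0,0,0,0.015,0,0.3,0,0,0,0,0.015,0,0.3,0,0,0,0,0,0,0.3])

```text
clock: 8.93
ee_pos: [0.5401, 0.0926, 0.1145]
eef_rot: [3.135, -0.169, -0.001]
wrist_force: [-0.6, 0.1, -1.1]
gripper_width: 0.0764
```

```bash
python3 w.py 0.537 0.06 0.115 -6; python3 - <<'E'
from h import *
from workcell import arm
c=cap(arm,'side','i')
c=cap(arm,'wrist','i')
i=cv2.imread('pics/i_side.png')
cv2.imwrite('pics/i_s.png',cv2.resize(i[130:330,180:380],None,fx=3,fy=3,interpolation=2))
E
```

```text
t 8.925 p [0.5401 0.0926 0.1145] F [-0.64  0.15 -1.12] M [-0.   -0.1   0.05] w 0.0764 q [ 0.11  0.65 -0.52  1.88  0.47  0.73 -0.78]
toolx yaw -6.19 z [-4.0e-04 -2.1e-03 -1.0e+00]
yaw -6.0 turn [ 0.0021  0.0002 -0.0033] shift(after turn) [ 0.0003  0.0327 -0.0005] shift(now axes) [ 0.0004  0.0327 -0.0004]
yaw 174.0 turn [ 4.0000e-04 -3.3000e-03  3.1383e+00] shift(after turn) [-0.0003 -0.0327 -0.0005] shift(now axes) [ 0.0004  0.0327 -0.0004]
```

View pics/i_s.png

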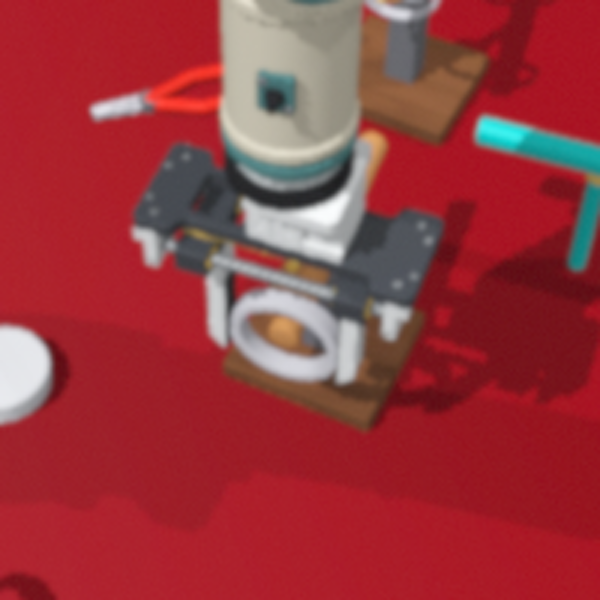

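View pics/i_wrist.png

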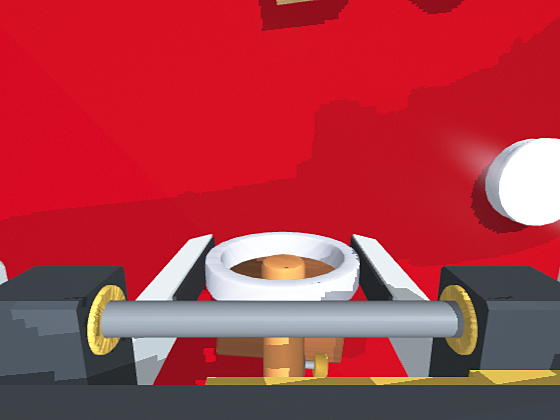

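step_arm(motion=[0,0,0,0,0.015,0,0.3,0,0,0,0,0.015,0,0.3,0,0,0,0,0.002,0.006,0.3,0,0,0,0,0,0.006,0.3,0,0,0,0,0,0,0.3])

```text
clock: 9.65
ee_pos: [0.5364, 0.0634, 0.102]
eef_rot: [3.137, -0.164, -0.002]
wrist_force: [-0.6, 0.1, -0.5]
gripper_width: 0.0765
```

```bash
python3 w.py 0.537 0.06 0.099 -6; python3 - <<'E'
from h import *
from workcell import arm
c=cap(arm,'side','j')
i=cv2.imread('pics/j_side.png')
cv2.imwrite('pics/j_s.png',cv2.resize(i[130:330,180:380],None,fx=3,fy=3,interpolation=2))
E
```

```text
t 9.65 p [0.5364 0.0634 0.102 ] F [-0.56  0.07 -0.46] M [-0.04 -0.08 -0.02] w 0.0765 q [ 0.16  0.66 -0.51  1.91  0.49  0.69 -0.75]
toolx yaw -5.98 z [-1.2e-03 -7.0e-04 -1.0e+00]
yaw -6.0 turn [0.0008 0.0011 0.0004] shift(after turn) [0.001  0.0034 0.003 ] shift(now axes) [0.001  0.0034 0.003 ]
yaw 174.0 turn [-1.8000e-03  1.3000e-03 -3.1412e+00] shift(after turn) [-0.001  -0.0034  0.003 ] shift(now axes) [0.001  0.0034 0.003 ]
```

View pics/j_s.png

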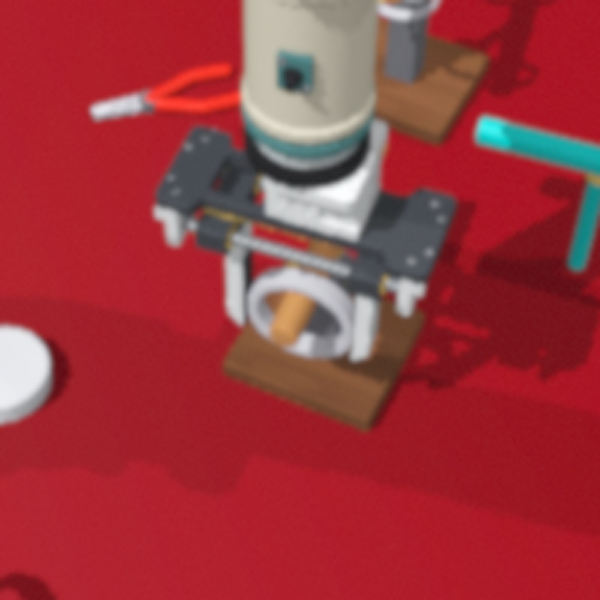

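step_arm(motion=[0,0,0,0,0,0.002,0.3,0,0,0,0,0,0.0,0.3,0,0,0,0,0,0.0,0.68,0,0,0,0,0,0,0.75,0,0,0,0,0,0,0.85])

```text
clock: 10.32
ee_pos: [0.5369, 0.063, 0.1007]
eef_rot: [3.136, -0.165, 0.0]
wrist_force: [0.3, 0.6, -0.1]
gripper_width: 0.086
```

step_arm(motion=[0,0,0,0,0,0.0,1,0,0,0,0,0,0.0,1,0,0,0,0,0,0.0,1,0,0,0,0,0,0,1,0,0,0,0,0,0,1])

```text
clock: 10.95
ee_pos: [0.5368, 0.063, 0.1006]
eef_rot: [3.136, -0.165, -0.0]
wrist_force: [0.8, 0.1, -0.5]
gripper_width: 0.0941
```

```bash
python3 w.py 0.537 0.06 0.2 -6; python3 - <<'E'
from h import *
from workcell import arm
c=cap(arm,'side','k');c=cap(arm,'wrist','k')
i=cv2.imread('pics/k_side.png')
cv2.imwrite('pics/k_s.png',cv2.resize(i[130:330,180:380],None,fx=3,fy=3,interpolation=2))
E
```

```text
t 10.95 p [0.5368 0.063  0.1006] F [ 0.8   0.14 -0.47] M [ 0.01 -0.06 -0.03] w 0.0941 q [ 0.16  0.66 -0.51  1.91  0.49  0.69 -0.75]
toolx yaw -6.02 z [-1.e-04 -1.e-03 -1.e+00]
yaw -6.0 turn [ 0.001  -0.     -0.0004] shift(after turn) [ 0.0005  0.003  -0.0994] shift(now axes) [ 0.0005  0.0031 -0.0994]
yaw 174.0 turn [-1.0000e-04 -1.5000e-03  3.1412e+00] shift(after turn) [-0.0005 -0.003  -0.0994] shift(now axes) [ 0.0005  0.0031 -0.0994]
```

View pics/k_s.png

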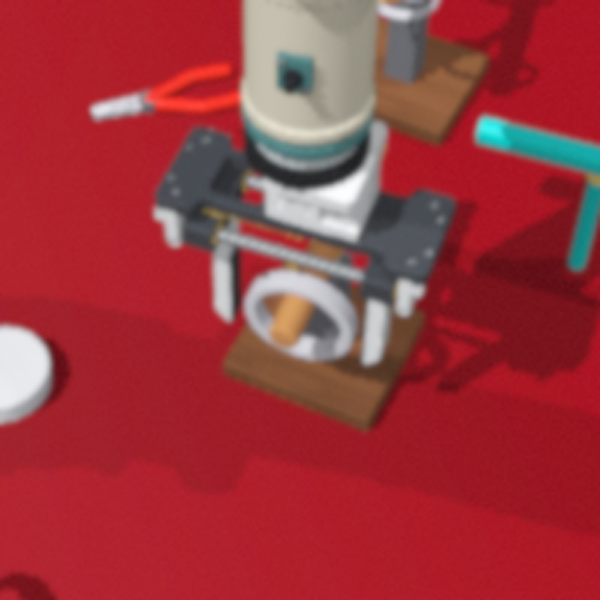

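View pics/k_wrist.png

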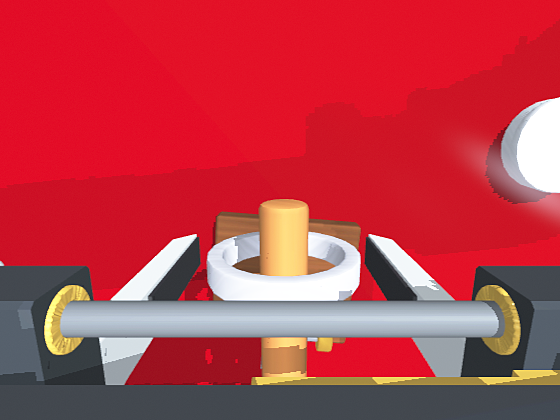

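step_arm(motion=[0,0,0,0,0,-0.02,1,0,0,0,0,0,-0.05,1,0,0,0,0,0,-0.05,1,0,0,0,0,0.05,-0.04,1,0,0,0,0,0.05,0,1])

```text
clock: 11.68
ee_pos: [0.5285, -0.0353, 0.263]
eef_rot: [3.136, -0.162, 0.011]
wrist_force: [0.4, -0.1, -0.9]
gripper_width: 0.0938
```

step_arm(motion=[0,0,0,0,0.05,0,1,0,0,0,0,0.02,0,1,0,0,0,0,0,0,1,0,0,0,0,0.0,0,1,0,0,0,0,0,0,1])

```text
clock: 12.3
ee_pos: [0.5194, -0.103, 0.2599]
eef_rot: [3.137, -0.161, 0.0]
wrist_force: [0.3, -0.0, -0.1]
gripper_width: 0.094
```

```bash
python3 w.py 0.531 0.005 0.12 -6; python3 - <<'E'
from h import *
from workcell import arm
for n in ('side','wrist','top'): c=cap(arm,n,'l')
i=cv2.imread('pics/l_side.png')
cv2.imwrite('pics/l_s.png',cv2.resize(i[60:300,200:400],None,fx=2.5,fy=2.5,interpolation=2))
E
```

```text
t 12.3 p [ 0.5194 -0.103   0.2599] F [ 0.32 -0.04 -0.1 ] M [-0.07 -0.05  0.04] w 0.094 q [ 0.58  0.45 -0.63  1.77  0.31  1.02 -0.27]
toolx yaw -5.86 z [ 1.e-04 -4.e-04 -1.e+00]
yaw -6.0 turn [ 0.0004 -0.0002  0.0024] shift(after turn) [ 0.0003 -0.1086  0.1399] shift(now axes) [ 0.0005 -0.1087  0.1399]
yaw 174.0 turn [ 3.0000e-04  6.0000e-04 -3.1392e+00] shift(after turn) [-0.0003  0.1086  0.1399] shift(now axes) [ 0.0005 -0.1087  0.1399]
```

View pics/l_s.png

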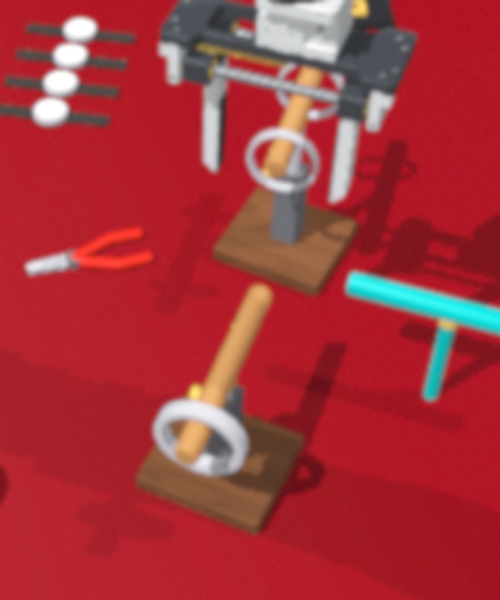

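View pics/l_wrist.png

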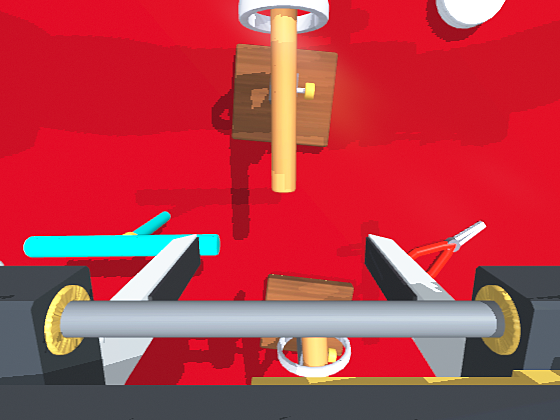

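View pics/l_top.png

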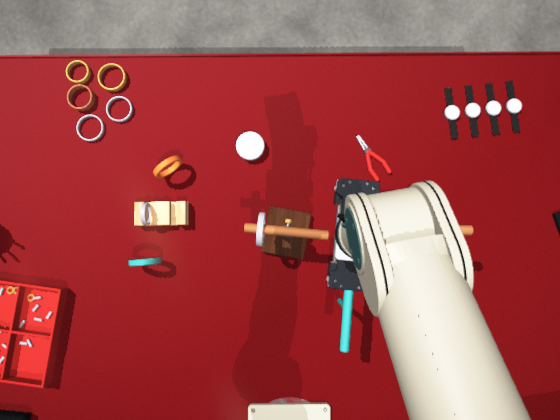

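step_arm(motion=[0,0,0.002,-0.02,0,0,1,0,0,0,-0.02,0,0,1,0,0,0,0,0,0,1,0,0,0,0,0.0,0,1,0,0,0,0,0,0,1])

```text
clock: 13.08
ee_pos: [0.4802, -0.1004, 0.2598]
eef_rot: [3.136, -0.168, 0.001]
wrist_force: [0.7, 0.2, 0.1]
gripper_width: 0.0938
```

```bash
python3 -c "
from h import *
from workcell import arm
cap(arm,'wrist','n1')"; python3 w.py
```

```text
t 13.125 p [ 0.4801 -0.1004  0.2597] F [0.01 0.12 0.24] M [-0.02 -0.06 -0.06] w 0.0939 q [ 0.62  0.39 -0.65  1.87  0.28  0.98 -0.26]
toolx yaw -6.13 z [ 3.e-04 -6.e-04 -1.e+00]
```

step_arm(motion=[0,0,0,0.04,0,0,1,0,0,0,0.04,0,0,1,0,0,0,0,0,0,1,0,0,0,0,0.0,0,1,0,0,0,0,0,0,1])

```text
clock: 13.75
ee_pos: [0.558, -0.109, 0.2599]
eef_rot: [3.136, -0.168, -0.001]
wrist_force: [-0.0, 0.2, -0.6]
gripper_width: 0.0943
```

```bash
python3 -c "
from h import *
from workcell import arm
cap(arm,'wrist','n2')"; python3 w.py .55 -.4 .305 -6
```

```text
t 13.8 p [ 0.5581 -0.1091  0.26  ] F [-0.44  0.01  0.43] M [-0.05 -0.11 -0.01] w 0.094 q [ 0.54  0.51 -0.62  1.67  0.33  1.07 -0.28]
toolx yaw -6.12 z [-4.0e-04 -1.5e-03 -1.0e+00]
yaw -6.0 turn [ 0.0015  0.0003 -0.0022] shift(after turn) [ 0.0224  0.2902 -0.045 ] shift(now axes) [ 0.023   0.2902 -0.0446]
yaw 174.0 turn [ 4.0000e-04 -2.4000e-03  3.1394e+00] shift(after turn) [-0.0224 -0.2902 -0.045 ] shift(now axes) [ 0.023   0.2902 -0.0446]
```

View pics/n1_wrist.png

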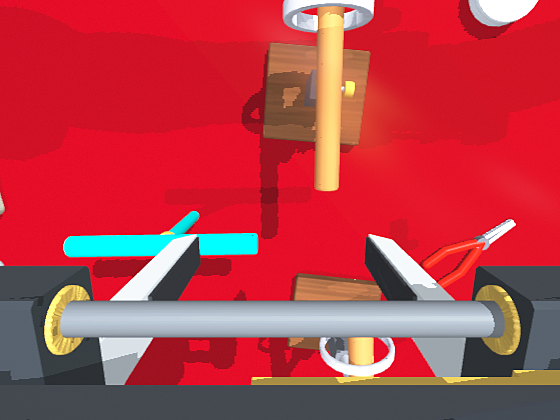

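View pics/n2_wrist.png

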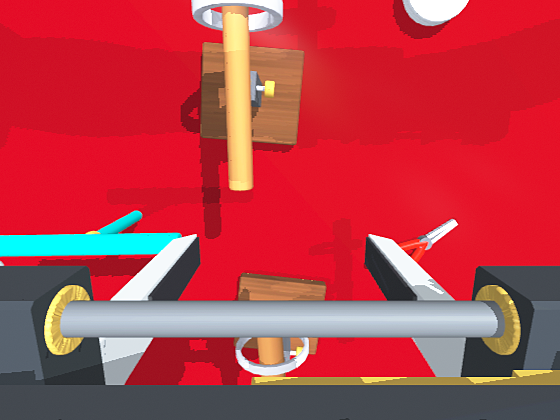

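step_arm(motion=[0,0,0,0.004,0.03,-0.045,1,0,0,0,0.005,0.06,0,1,0,0,0,0.005,0.06,0,1,0,0,0,0.005,0.06,0,1,0,0,0,0.004,0.06,0,1])

```text
clock: 14.42
ee_pos: [0.5522, -0.3818, 0.3057]
eef_rot: [3.136, -0.168, 0.001]
wrist_force: [1.3, 0.2, -0.1]
gripper_width: 0.0941
```

step_arm(motion=[0,0,0,0,0.02,0,1,0,0,0,0,0,0,1,0,0,0,0,0,0,1,0,0,0,0,0,0,1,0,0,0,0,0,0,1])

```text
clock: 15.05
ee_pos: [0.5514, -0.3984, 0.3055]
eef_rot: [3.136, -0.165, 0.001]
wrist_force: [-0.1, -0.8, 0.4]
gripper_width: 0.0938
```

```bash
python3 -c "
from h import *
from workcell import arm
cap(arm,'wrist','o2')"; python3 w.py .55 -.4 .305 -6
```

```text
t 15.1 p [ 0.5512 -0.3988  0.3054] F [-0.12 -0.05  0.37] M [-0.04 -0.01  0.01] w 0.094 q [ 0.88  0.65 -0.58  1.27  0.35  1.32  0.21]
toolx yaw -6.04 z [ 1.0e-04 -1.1e-03 -1.0e+00]
yaw -6.0 turn [ 0.0011 -0.0003 -0.0008] shift(after turn) [-0.0011  0.0013  0.0004] shift(now axes) [-0.0011  0.0013  0.0004]
yaw 174.0 turn [-4.0000e-04 -1.7000e-03  3.1408e+00] shift(after turn) [ 0.0011 -0.0013  0.0004] shift(now axes) [-0.0011  0.0013  0.0004]
```

step_arm(motion=[0,0,0,-0.04,0,0,1,0,0,0,-0.04,0,0,1,0,0,0,0,0,0,1,0,0,0,0,0.0,0,1,0,0,0,0,0,0,1])

```text
clock: 15.72
ee_pos: [0.4727, -0.3909, 0.3051]
eef_rot: [3.137, -0.166, 0.002]
wrist_force: [-0.1, 0.5, 0.0]
gripper_width: 0.094
```

```bash
python3 -c "
from h import *
from workcell import arm
cap(arm,'wrist','o1')"; python3 w.py .55 -.4 .305 -6
```

```text
t 15.775 p [ 0.4725 -0.3908  0.305 ] F [-0.51  0.6  -0.27] M [-0.03 -0.12 -0.03] w 0.094 q [ 1.01  0.54 -0.6   1.48  0.32  1.22  0.26]
toolx yaw -6.06 z [ 8.e-04 -5.e-04 -1.e+00]
yaw -6.0 turn [ 0.0004 -0.0008 -0.0011] shift(after turn) [ 0.078  0.001 -0.   ] shift(now axes) [0.078  0.0009 0.    ]
yaw 174.0 turn [-1.3000e-03 -7.0000e-04  3.1405e+00] shift(after turn) [-0.078 -0.001 -0.   ] shift(now axes) [0.078  0.0009 0.    ]
```

View pics/o2_wrist.png

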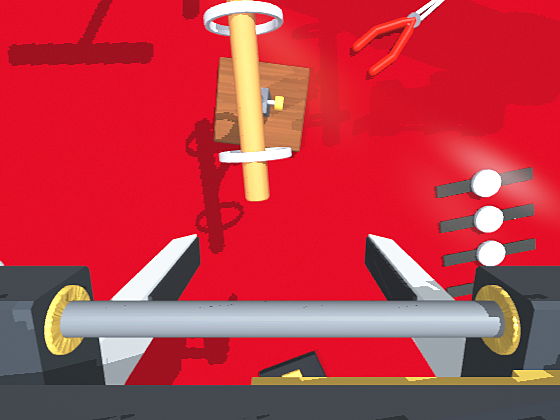

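View pics/o1_wrist.png

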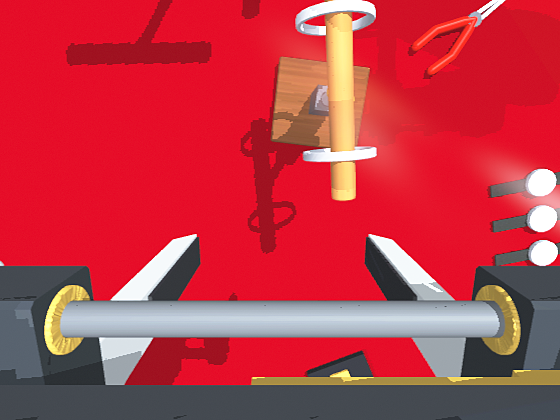

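```bash
cat > bar.py <<'E'
from h import *
def edges(c,u0,v0,v1,draw=None,hw=30):
    im=c['img'];hsv=cv2.cvtColor(im,cv2.COLOR_RGB2HSV)
    m=cv2.inRange(hsv,(10,70,175),(26,255,255))
    m=cv2.morphologyEx(m,cv2.MORPH_CLOSE,np.ones((3,3),np.uint8))
    n,lab,st,ce=cv2.connectedComponentsWithStats(m)
    L=[];Rr=[]
    for v in range(v0,v1):
        a=np.where(m[v,u0-hw:u0+hw]>0)[0]
        if len(a)>15: L.append((a[0]+u0-hw-.0,v));Rr.append((a[-1]+u0-hw+1.0,v))
    def fit(P):
        P=np.array(P,float)
        for _ in range(4):
            k=np.polyfit(P[:,1],P[:,0],1);r=P[:,0]-np.polyval(k,P[:,1]);P=P[abs(r)<max(1.2*np.std(r),.7)]
        return k,len(P),np.std(r)
    return fit(L),fit(Rr)
def midplane(c,u0,v0,v1):
    (kl,nl,sl),(kr,nr,sr)=edges(c,u0,v0,v1)
    vm=(v0+v1)/2
    print('  left',np.round(np.polyval(kl,vm),2),nl,round(sl,2),'right',np.round(np.polyval(kr,vm),2),nr,round(sr,2))
    pts=[]
    for v in (v0,v1):
        # pixel corner convention: pixel centre at integer => edge at -0.5
        o,a=ray(c,np.polyval(kl,v)-.5,v);o,b=ray(c,np.polyval(kr,v)-.5,v)
        d=a+b;pts.append(d/np.linalg.norm(d))
    N=np.cross(*pts);N/=np.linalg.norm(N)
    return o,N
def line(c1,a1,c2,a2):
    o1,n1=midplane(c1,*a1);o2,n2=midplane(c2,*a2)
    d=np.cross(n1,n2);ang=np.degrees(np.arcsin(np.linalg.norm(d)));d/=np.linalg.norm(d)
    if d[1]<0:d=-d
    A=np.stack([n1,n2,[0,1,0]]);return A,o1,n1,o2,n2,d,ang
def at_y(res,y):
    A,o1,n1,o2,n2,d,ang=res
    return np.linalg.solve(A,[n1@o1,n2@o2,y])
E
python3 - <<'E'
from bar import *
r=line(load('n1','wrist'),(328,45,175),load('n2','wrist'),(238,45,175))
print('low dir',r[5].round(4),r[6].round(1));[print(at_y(r,y).round(4)) for y in (-.08,.005,.09)]
r=line(load('l','wrist'),(284,45,175),load('n2','wrist'),(238,45,175))
print('low(l,n2) ',r[5].round(4),r[6].round(1),at_y(r,.005).round(4))
r=line(load('o1','wrist'),(341,45,190),load('o2','wrist'),(249,45,190))
print('tall dir',r[5].round(4));[print(at_y(r,y).round(4)) for y in (-.39,-.3,-.21)]
E
```

```text
left 316.88 62 0.61 right 352.01 43 2.1
  left 221.72 40 0.84 right 261.18 46 1.54
low dir [0.1628 0.9744 0.1552] 15.3
[ 0.522  -0.08    0.1388]
[0.5362 0.005  0.1523]
[0.5504 0.09   0.1658]
  left 270.63 49 0.68 right 305.64 43 1.58
  left 221.72 40 0.84 right 261.18 46 1.54
low(l,n2)  [0.1635 0.973  0.1626] 7.7 [0.5361 0.005  0.1512]
  left 325.06 33 1.52 right 357.85 41 1.66
  left 229.65 39 1.68 right 275.4 53 1.53
tall dir [ 0.0424  0.9889 -0.1425]
[ 0.5291 -0.39    0.1882]
[ 0.533  -0.3     0.1752]
[ 0.5368 -0.21    0.1622]
```

```bash
python3 - <<'E'
from bar import *
for t,u,rows in (('n2',238,(50,95,130,165)),('o2',249,(60,100,130,180))):
    c=load(t,'wrist');h=cv2.cvtColor(c['img'],cv2.COLOR_RGB2HSV)
    for v in rows: print(t,v,[(u+d,*map(int,h[v,u+d])) for d in list(range(-24,-7,2))+list(range(8,26,2))])
E
```

```text
n2 50 [(214, 12, 152, 194), (216, 12, 153, 197), (218, 11, 150, 200), (220, 11, 147, 201), (222, 11, 148, 198), (224, 14, 151, 235), (226, 18, 136, 253), (228, 23, 123, 255), (230, 25, 112, 255), (246, 17, 136, 252), (248, 14, 152, 228), (250, 11, 144, 193), (252, 11, 143, 193), (254, 11, 145, 193), (256, 10, 143, 194), (258, 10, 143, 195), (260, 10, 141, 195), (262, 10, 144, 199)]
n2 95 [(214, 10, 135, 115), (216, 11, 134, 114), (218, 11, 147, 149), (220, 11, 149, 182), (222, 11, 149, 181), (224, 11, 147, 170), (226, 13, 153, 211), (228, 15, 146, 241), (230, 18, 140, 252), (246, 18, 138, 253), (248, 15, 147, 246), (250, 11, 121, 194), (252, 108, 36, 196), (254, 113, 32, 170), (256, 107, 21, 86), (258, 108, 28, 109), (260, 105, 51, 109), (262, 12, 160, 180)]
n2 130 [(214, 11, 136, 109), (216, 11, 138, 109), (218, 12, 135, 106), (220, 12, 136, 107), (222, 11, 139, 110), (224, 11, 138, 107), (226, 12, 144, 124), (228, 14, 156, 227), (230, 16, 147, 247), (246, 18, 135, 253), (248, 17, 145, 250), (250, 13, 154, 229), (252, 12, 136, 101), (254, 11, 146, 180), (256, 11, 144, 175), (258, 12
[... 1304 characters left out ...]
3, 137), (233, 11, 145, 142), (235, 11, 145, 142), (237, 11, 143, 139), (239, 13, 156, 200), (241, 16, 146, 250), (257, 24, 120, 255), (259, 21, 133, 254), (261, 17, 140, 253), (263, 13, 156, 216), (265, 11, 151, 213), (267, 12, 149, 212), (269, 11, 152, 215), (271, 11, 153, 216), (273, 11, 154, 218)]
o2 180 [(225, 176, 243, 230), (227, 176, 244, 230), (229, 176, 241, 231), (231, 176, 242, 230), (233, 177, 238, 231), (235, 176, 241, 231), (237, 177, 235, 231), (239, 176, 241, 231), (241, 176, 243, 230), (257, 25, 112, 255), (259, 25, 109, 255), (261, 24, 120, 255), (263, 20, 133, 254), (265, 17, 144, 252), (267, 13, 153, 214), (269, 175, 254, 233), (271, 176, 242, 231), (273, 176, 243, 231)]
```

```bash
sed -i "s/    m=cv2.inRange(hsv.*/    m=((im[:,:,1]>135)\&(hsv[:,:,1]>85)\&(hsv[:,:,0]>11)\&(hsv[:,:,0]<30)).astype(np.uint8)*255/" bar.py
sed -i "s/    m=cv2.morph.*//" bar.py
sed -i "s/hw=30/hw=24/" bar.py
cat > bb.py <<'E'
from bar import *
r=line(load('n1','wrist'),(328,40,183),load('n2','wrist'),(238,40,183))
print('low dir',r[5].round(4),r[6].round(1));[print(at_y(r,y).round(4)) for y in (-.08,.005,.09)]
r=line(load('l','wrist'),(284,40,183),load('n2','wrist'),(238,40,183))
print('low(l,n2) ',r[5].round(4),r[6].round(1),at_y(r,.005).round(4))
r=line(load('o1','wrist'),(341,40,190),load('o2','wrist'),(249,40,190))
print('tall dir',r[5].round(4));[print(at_y(r,y).round(4)) for y in (-.39,-.3,-.21)]
E
python3 bb.py
```

```text
left 318.29 136 0.31 right 341.1 126 0.29
  left 226.92 140 0.31 right 250.61 129 0.3
low dir [ 0.1031  0.9946 -0.0097] 15.0
[ 0.5225 -0.08    0.1428]
[0.5314 0.005  0.142 ]
[0.5402 0.09   0.1412]
  left 273.0 116 0.0 right 295.82 124 0.31
  left 226.92 140 0.31 right 250.61 129 0.3
low(l,n2)  [0.1046 0.9945 0.0024] 7.5 [0.5313 0.005  0.1419]
  left 331.04 90 0.34 right 354.33 126 0.31
  left 238.19 111 0.3 right 262.52 117 0.31
tall dir [ 0.0322  0.9986 -0.0421]
[ 0.5291 -0.39    0.1925]
[ 0.532  -0.3     0.1887]
[ 0.5349 -0.21    0.1849]
```

```bash
python3 - <<'E'
from h import *
for t,cs in (('n1',[(361,147),(263,140)]),('n2',[(296,149),(202,141)]),('o1',[(272,144),(366,66)]),('o2',[(215,143),(296,151),(309,68)])):
    im=cv2.imread(f'pics/{t}_wrist.png')
    cv2.imwrite(f'pics/z_{t}.png',cv2.resize(im[30:165,185:385],None,fx=4,fy=4,interpolation=cv2.INTER_CUBIC))
E
```

```text
(no output)
```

View pics/z_o1.png

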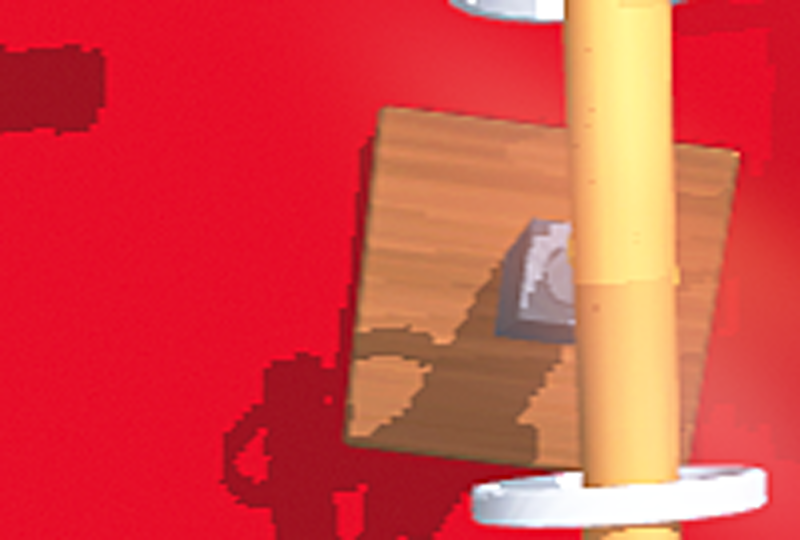

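View pics/z_o2.png

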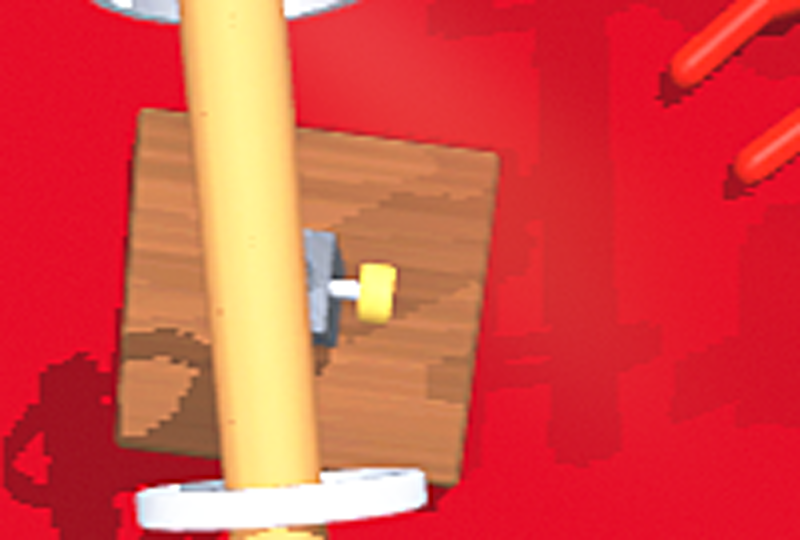

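View pics/z_n1.png

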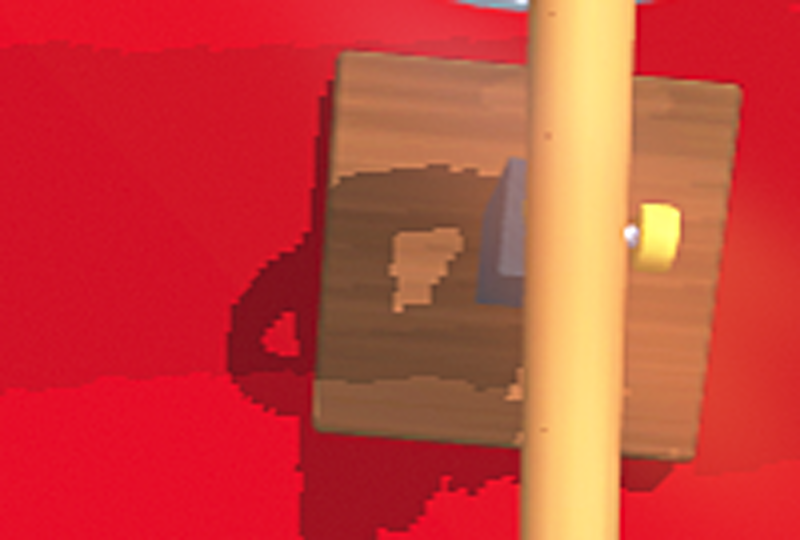

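View pics/z_n2.png

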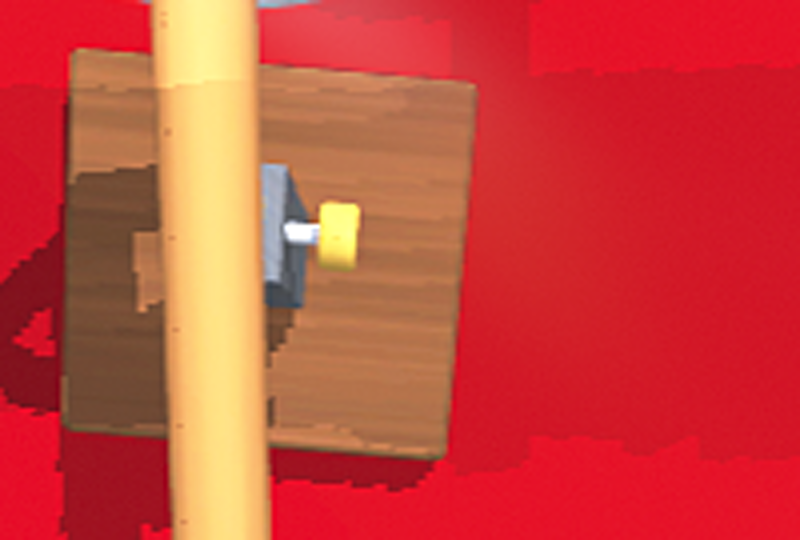

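```bash
cat > cc.py <<'E'
from bar import *
from scipy.optimize import brentq
sc=lambda P:[(x/4+185-.375,y/4+30-.375) for x,y in P]
D=dict(n1=sc([(340,52),(741,88),(315,430),(692,460)]),n2=sc([(73,50),(476,87),(64,428),(443,456)]),o1=sc([(380,106),(739,153),(346,440)]),o2=sc([(138,108),(498,154),(118,443)]))
def foot(c1,c2,a,b): return np.array([tri(c1,p,c2,q)[0] for p,q in zip(D[a],D[b])])
for a,b,ua,ub,ym in (('n1','n2',(328,40,183),(238,40,183),.005),('o1','o2',(341,40,190),(249,40,190),-.3)):
    c1,c2=load(a,'wrist'),load(b,'wrist')
    print(a,foot(c1,c2,a,b).round(4).tolist())
    def g(du):
        k=dict(c2);k['cx']=c2['cx']+du;return k
    du=brentq(lambda d:foot(c1,g(d),a,b)[:,2].mean()-.018,-4,4)
    F=foot(c1,g(du),a,b)
    print('du',du,F.round(4).tolist(),'ctr',((F[1]+F[2])/2).round(4))
    r=line(c1,ua,g(du),ub);print(r[5].round(4),[at_y(r,ym+d).round(4).tolist() for d in (-.08,0,.08)])
E
python3 cc.py
```

```text
n1 [[0.483, 0.0665, 0.0173], [0.5989, 0.0442, 0.017], [0.4628, -0.0396, 0.0172], [0.5788, -0.061, 0.0163]]
du 0.1625047611789892 [[0.483, 0.0663, 0.0183], [0.5986, 0.044, 0.018], [0.4629, -0.0396, 0.0183], [0.5786, -0.061, 0.0174]] ctr [0.5307 0.0022 0.0181]
  left 318.29 136 0.31 right 341.1 126 0.29
  left 226.92 140 0.31 right 250.61 129 0.3
[ 0.1031  0.9946 -0.0101] [[0.523, -0.075, 0.1433], [0.5313, 0.005, 0.1425], [0.5396, 0.085, 0.1417]]
o1 [[0.4861, -0.2307, 0.0186], [0.6011, -0.2573, 0.0197], [0.4629, -0.3353, 0.0159]]
du -0.0056606506910296985 [[0.4861, -0.2307, 0.0185], [0.6012, -0.2573, 0.0196], [0.4629, -0.3353, 0.0159]] ctr [ 0.532  -0.2963  0.0177]
  left 331.04 90 0.34 right 354.33 126 0.31
  left 238.19 111 0.3 right 262.52 117 0.31
[ 0.0322  0.9986 -0.0421] [[0.5294, -0.38, 0.192], [0.532, -0.3, 0.1886], [0.5345, -0.22, 0.1853]]
```

```bash
cat > dd.py <<'E'
from bar import *
def rows_mid(c,u0,v0,v1,hw=24):
    G=c['img'][:,:,1].astype(float)
    L=[];Rr=[]
    for v in range(v0,v1):
        g=G[v,u0-hw:u0+hw];i=np.where(g>60)[0]
        # subpixel at 60
        a=i[0];b=i[-1]
        L.append((u0-hw+a-(g[a]-60)/(g[a]-g[a-1]),v));Rr.append((u0-hw+b+(g[b]-60)/(g[b]-g[b+1]),v))
    L=np.array(L);Rr=np.array(Rr)
    kl=np.polyfit(L[:,1],L[:,0],1);kr=np.polyfit(Rr[:,1],Rr[:,0],1)
    return kl,kr
def plane(c,u0,v0,v1):
    kl,kr=rows_mid(c,u0,v0,v1);vm=(v0+v1)/2
    print('  w',round(np.polyval(kr,vm)-np.polyval(kl,vm),2),'mid',round((np.polyval(kr,vm)+np.polyval(kl,vm))/2,2))
    def b(v):
        _,p=ray(c,np.polyval(kl,v),v);_,q=ray(c,np.polyval(kr,v),v);d=p+q;return d/np.linalg.norm(d)
    N=np.cross(b(v0),b(v1));N/=np.linalg.norm(N);return np.array(c['pose'])[:3,3],N,b(vm)
def run(a,ua,b,ub,r0,r1):
    o1,n1,b1=plane(load(a,'wrist'),ua,r0,r1);o2,n2,b2=plane(load(b,'wrist'),ub,r0,r1)
    for o,bb,O,N in ((o1,b1,o2,n2),(o2,b2,o1,n1)):
        s=N@(O-o)/(N@bb);print(a,b,(o+s*bb).round(4))
run('n1',326,'n2',240,155,183);run('l',284,'n2',240,155,183);run('n1',326,'l',284,155,183)
run('o1',342,'o2',254,165,192)
run('n1',329,'n2',236,36,40)
run('o1',340,'o2',246,37,54)
E
python3 dd.py
```

```text
w 25.09 mid 326.68
  w 25.07 mid 240.09
n1 n2 [ 0.5229 -0.0725  0.1391]
n1 n2 [ 0.5228 -0.0728  0.1391]
  w 25.06 mid 283.31
  w 25.07 mid 240.09
l n2 [ 0.523  -0.0711  0.1385]
l n2 [ 0.5228 -0.0729  0.1386]
  w 25.09 mid 326.68
  w 25.06 mid 283.31
n1 l [ 0.5228 -0.0724  0.1396]
n1 l [ 0.523  -0.071   0.1396]
  w 25.2 mid 343.01
  w 25.14 mid 255.51
o1 o2 [ 0.5291 -0.3728  0.1859]
o1 o2 [ 0.5292 -0.3721  0.1859]
  w 27.35 mid 329.9Traceback (most recent call last):
  File "dd.py", line 25, in <module>
    run('n1',329,'n2',236,36,40)
    ~~~^^^^^^^^^^^^^^^^^^^^^^^^^
  File "dd.py", line 20, in run
    o1,n1,b1=plane(load(a,'wrist'),ua,r0,r1);o2,n2,b2=plane(load(b,'wrist'),ub,r0,r1)
                                                      ~~~~~^^^^^^^^^^^^^^^^^^^^^^^^^^
  File "dd.py", line 14, in plane
    kl,kr=rows_mid(c,u0,v0,v1);vm=(v0+v1)/2
          ~~~~~~~~^^^^^^^^^^^^
  File "dd.py", line 9, in rows_mid
    L.append((u0-hw+a-(g[a]-60)/(g[a]-g[a-1]),v));Rr.append((u0-hw+b+(g[b]-60)/(g[b]-g[b+1]),v))
                                                                                     ~^^^^^
IndexError: index 48 is out of bounds for axis 0 with size 48
```

```bash
sed -i "s/^run('n1',329.*//" dd.py; python3 dd.py | tail -4
```

```text
w 27.53 mid 338.92
  w 27.58 mid 243.82
o1 o2 [ 0.5331 -0.2618  0.185 ]
o1 o2 [ 0.5331 -0.261   0.185 ]
```

```bash
python3 - <<'E'
from h import *
for t,u in (('n1',326),('l',284),('n2',241)):
    c=load(t,'wrist');g=c['img'][180:198,u,1];
    i=np.where(c['img'][:200,u,1]>60)[0].max()
    print(t,i,np.array(c['pose'])[:3,3].round(3),[onz(c,u,i+.5,z).round(4).tolist() for z in (.127,.138,.149)],c['img'][180:198,u,1])
    # far corners tube top
c=load('n2','wrist');sc=lambda x,y:(x/4+185-.4,y/4+30-.4)
print('tube R top edge', onz(c,*sc(286,163),.108),onz(c,*sc(270,303),.108))
c=load('n1','wrist')
print('tube L top edge', onz(c,*sc(527,158),.108),onz(c,*sc(500,275),.108))
print('screw head n2',onz(c,*sc(658,237),.092))
E
```

```text
n1 190 [ 0.486 -0.036  0.44 ] [[0.5222, -0.0943, 0.127], [0.5209, -0.0923, 0.138], [0.5197, -0.0902, 0.149]] [209 211 211 211 212 211 211 211 212 202 209  51  10  18  18  19  16   9]
l 192 [ 0.525 -0.038  0.44 ] [[0.5213, -0.0947, 0.127], [0.5214, -0.0927, 0.138], [0.5215, -0.0908, 0.149]] [229 229 229 229 229 229 229 229 229 228 236 245 129  15   5  13  15  13]
n2 190 [ 0.564 -0.044  0.44 ] [[0.5192, -0.0943, 0.127], [0.5208, -0.0926, 0.138], [0.5224, -0.0908, 0.149]] [221 220 217 237 236 236 236 237 236 245 127  15  12  15  18  16  14  16]
tube R top edge [0.54582308 0.01363215 0.108     ] [ 0.53813642 -0.01693709  0.108     ]
tube L top edge [0.52430049 0.01739643 0.108     ] [ 0.51575483 -0.00779014  0.108     ]
screw head n2 [ 0.55683005 -0.00171663  0.092     ]
```

```bash
python3 w.py .5307 .003 .25 -5.94
```

```text
t 15.775 p [ 0.4725 -0.3908  0.305 ] F [-0.51  0.6  -0.27] M [-0.03 -0.12 -0.03] w 0.094 q [ 1.01  0.54 -0.6   1.48  0.32  1.22  0.26]
toolx yaw -6.06 z [ 8.e-04 -5.e-04 -1.e+00]
yaw -5.94 turn [ 0.0004 -0.0008 -0.0021] shift(after turn) [ 0.0171 -0.3977  0.055 ] shift(now axes) [ 0.0162 -0.3978  0.0548]
yaw 174.06 turn [-1.3000e-03 -7.0000e-04  3.1395e+00] shift(after turn) [-0.0171  0.3977  0.055 ] shift(now axes) [ 0.0162 -0.3978  0.0548]
```

step_arm(motion=[0,0,0,0.015,-0.055,0,1,0,0,0,0.015,-0.055,0,1,0,0,0,0.015,-0.055,0,1,0,0,0,0.015,-0.055,0,1,0,0,0,0.015,-0.055,0,1])

```text
clock: 16.4
ee_pos: [0.5764, -0.1236, 0.3047]
eef_rot: [3.137, -0.167, 0.001]
wrist_force: [0.5, -0.5, 0.3]
gripper_width: 0.0941
```

step_arm(motion=[0,0,0,0.015,-0.055,0.02,1,0,0,0,0.009,-0.055,0.035,1,0,0,0,0,0,0,1,0,0,0,0,0,0,1,0,0,0,0,0,0,1])

```text
clock: 17.02
ee_pos: [0.6106, -0.0235, 0.252]
eef_rot: [3.135, -0.172, 0.002]
wrist_force: [-1.3, -0.9, -0.1]
gripper_width: 0.0939
```

```bash
python3 w.py .5307 .003 .19 -5.94
```

```text
t 17.025 p [ 0.6106 -0.0235  0.252 ] F [-1.32 -0.93 -0.14] M [-0.08 -0.06  0.01] w 0.0939 q [ 0.36  0.58 -0.61  1.56  0.36  1.11 -0.45]
toolx yaw -6.28 z [ 0.001  -0.0018 -1.    ]
yaw -5.94 turn [ 0.0017 -0.0012 -0.0059] shift(after turn) [-0.0822 -0.0181  0.062 ] shift(now axes) [-0.0824 -0.0178  0.0619]
yaw 174.06 turn [-1.9000e-03 -2.7000e-03  3.1357e+00] shift(after turn) [0.0822 0.0181 0.062 ] shift(now axes) [-0.0824 -0.0178  0.0619]
```

step_arm(motion=[0,0,-0.006,-0.04,-0.018,0,1,0,0,0,-0.042,0,0,1,0,0,0,0,0,0.03,1,0,0,0,0,0,0.02,1,0,0,0,0,0,0,1])

```text
clock: 17.65
ee_pos: [0.5298, 0.0029, 0.2011]
eef_rot: [3.136, -0.162, -0.002]
wrist_force: [0.0, -0.4, 0.2]
gripper_width: 0.094
```

```bash
python3 w.py .5307 .003 .119 -5.94; python3 - <<'E'
from h import *
from workcell import arm
for n in ('wrist','side'): cap(arm,n,'p')
i=cv2.imread('pics/p_side.png')
cv2.imwrite('pics/p_s.png',cv2.resize(i[100:300,180:380],None,fx=3,fy=3,interpolation=2))
E
```

```text
t 17.65 p [0.5298 0.0029 0.2011] F [ 0.04 -0.37  0.19] M [ 0.04 -0.11 -0.01] w 0.094 q [ 0.35  0.52 -0.61  1.84  0.38  0.9  -0.54]
toolx yaw -5.92 z [-0.0016 -0.0017 -1.    ]
yaw -5.94 turn [0.0019 0.0014 0.0003] shift(after turn) [ 0.0008 -0.0002  0.0821] shift(now axes) [ 0.001  -0.0003  0.0821]
yaw 174.06 turn [-2.2000e-03  2.9000e-03 -3.1413e+00] shift(after turn) [-0.0008  0.0002  0.0821] shift(now axes) [ 0.001  -0.0003  0.0821]
```

View pics/p_wrist.png

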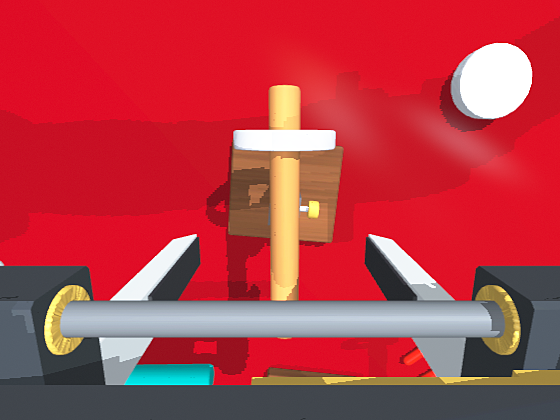

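View pics/p_s.png

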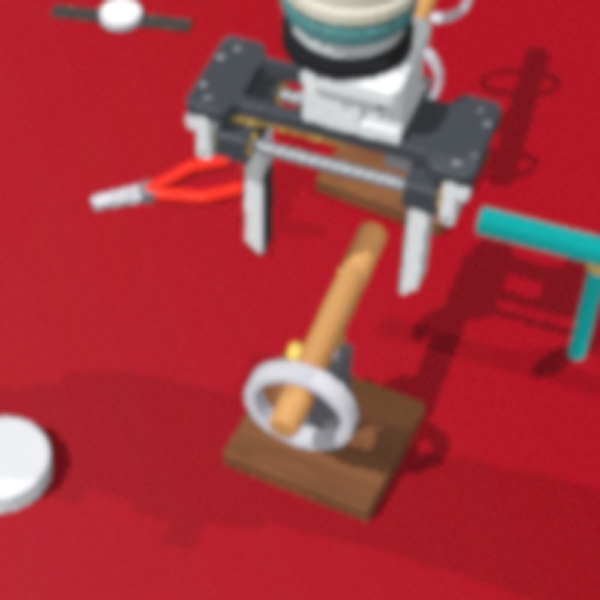

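step_arm(motion=[0.002,0.001,0,0.001,0,0.03,1,0,0,0,0,0,0.03,1,0,0,0,0,0,0.01,1,0,0,0,0,0,0,1,0,0,0,0,0,0,1])

```text
clock: 18.38
ee_pos: [0.5325, 0.0047, 0.1327]
eef_rot: [-3.136, 0.159, -0.005]
wrist_force: [-0.3, 0.2, -0.2]
gripper_width: 0.0939
```

```bash
python3 w.py .5307 .003 .119 -5.94; python3 - <<'E'
from h import *
from workcell import arm
for n in ('wrist','side'): cap(arm,n,'r')
i=cv2.imread('pics/r_side.png')
cv2.imwrite('pics/r_s.png',cv2.resize(i[100:300,180:380],None,fx=3,fy=3,interpolation=2))
E
```

```text
t 18.375 p [0.5325 0.0047 0.1327] F [-0.29  0.17 -0.15] M [ 0.   -0.06 -0.02] w 0.0939 q [ 0.31  0.61 -0.56  1.91  0.46  0.74 -0.62]
toolx yaw -5.8 z [ 0.0034  0.0011 -1.    ]
yaw -5.94 turn [-0.0014 -0.0033  0.0025] shift(after turn) [-0.0017  0.0018  0.0137] shift(now axes) [-0.0017  0.0018  0.0137]
yaw 174.06 turn [ 5.2000e-03 -2.2000e-03 -3.1391e+00] shift(after turn) [ 0.0017 -0.0018  0.0137] shift(now axes) [-0.0017  0.0018  0.0137]
```

View pics/r_wrist.png

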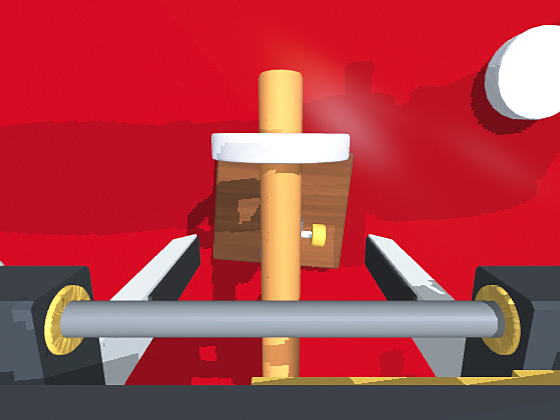

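View pics/r_s.png

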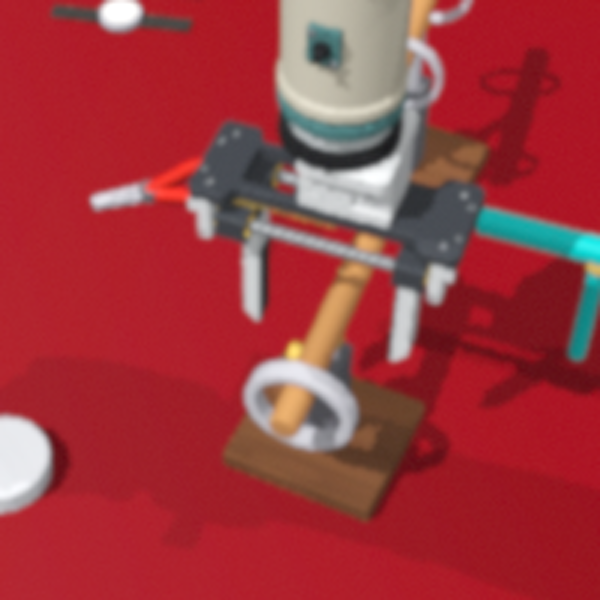

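```bash
python3 - <<'E'
from h import *
c=load('r','wrist');G=c['img'][:,:,1].astype(float)
for v in list(range(80,130,10))+[275,285,290]:
    g=G[v];i=[u for u in range(245,315) if g[u]>60];print(v,i[0],i[-1],(i[0]+i[-1])/2)
# finger tips inner edges cols at several rows
for v in (240,250,260,270,280):
    print(v,c['img'][v,185:212,0].tolist(),c['img'][v,355:385,0].tolist())
E
```

```text
80 258 314 286.0
90 258 314 286.0
100 259 314 286.5
110 259 314 286.5
120 259 302 280.5
275 261 300 280.5
285 261 300 280.5
290 261 300 280.5
240 [234, 233, 234, 234, 236, 236, 225, 211, 177, 71, 44, 47, 40, 52, 117, 153, 147, 144, 145, 145, 145, 144, 145, 145, 145, 145, 145] [189, 191, 190, 189, 190, 190, 190, 189, 188, 213, 190, 54, 26, 39, 47, 61, 115, 145, 168, 227, 240, 235, 233, 233, 234, 233, 234, 233, 233, 233]
250 [134, 43, 46, 49, 46, 47, 47, 46, 46, 47, 48, 47, 44, 35, 90, 185, 227, 219, 218, 220, 219, 219, 218, 218, 218, 223, 194] [190, 189, 190, 190, 189, 191, 190, 191, 195, 174, 99, 21, 32, 36, 36, 36, 35, 35, 37, 34, 34, 40, 51, 46, 91, 132, 170, 229, 242, 235]
260 [47, 47, 47, 46, 45, 46, 47, 47, 45, 46, 49, 46, 46, 43, 26, 162, 232, 219, 217, 216, 216, 216, 216, 218, 222, 192, 136] [190, 189, 190, 189, 189, 189, 189, 189, 216, 186, 12, 31, 35, 36, 36, 35, 37, 37, 36, 35, 36, 36, 32, 35, 38, 36, 34, 34, 35, 40]
270 [47, 45, 48, 45, 47, 48, 47, 47, 46, 39, 21, 159, 233, 222, 217, 216, 216, 216, 216, 216, 215, 216, 216, 216, 215, 216, 222] [216, 216, 216, 216, 216, 215, 217, 215, 216, 216, 217, 222, 233, 181, 8, 28, 33, 34, 37, 35, 35, 36, 34, 36, 36, 33, 36, 36, 36, 36]
280 [47, 45, 45, 38, 51, 167, 230, 220, 217, 217, 216, 216, 216, 216, 216, 215, 216, 216, 217, 216, 216, 216, 216, 217, 217, 223, 191] [216, 216, 216, 216, 215, 215, 217, 216, 215, 216, 216, 216, 216, 216, 215, 216, 217, 220, 227, 196, 93, 22, 32, 36, 36, 35, 36, 36, 36, 36]
```

step_arm(motion=[0,-0.002,0,-0.0008,0.001,0.007,1,0,0,0,0,0,0.007,1,0,0,0,0,0,0,0.6,0,0,0,0,0,0,0.2,0,0,0,0,0,0,-0.1], newtons=25)

```text
clock: 19.1
ee_pos: [0.5307, 0.0037, 0.1176]
eef_rot: [-3.136, 0.158, 0.001]
wrist_force: [0.7, -0.2, 0.3]
gripper_width: 0.0676
```

```bash
python3 w.py .5307 .003 .119 -5.94; python3 - <<'E'
from h import *
from workcell import arm
c=cap(arm,'wrist','t')
G=c['img'][:,:,1].astype(float)
for v in (110,275,285,290):
    g=G[v];i=[u for u in range(240,325) if g[u]>60 and c['img'][v,u,2]<190];print(v,i[0],i[-1],(i[0]+i[-1])/2)
E
```

```text
t 19.1 p [0.5307 0.0037 0.1176] F [ 0.65 -0.23  0.26] M [-0.04 -0.05 -0.06] w 0.0676 q [ 0.3   0.63 -0.54  1.93  0.48  0.71 -0.63]
toolx yaw -5.78 z [-6.0e-04  1.2e-03 -1.0e+00]
yaw -5.94 turn [-0.0011  0.0007  0.0027] shift(after turn) [ 0.0001  0.0007 -0.0014] shift(now axes) [ 0.0001  0.0007 -0.0014]
yaw 174.06 turn [-1.2000e-03 -1.7000e-03 -3.1389e+00] shift(after turn) [-0.0001 -0.0007 -0.0014] shift(now axes) [ 0.0001  0.0007 -0.0014]
110 260 324 292.0
275 262 305 283.5
285 263 305 284.0
290 263 304 283.5
```

View pics/t_wrist.png

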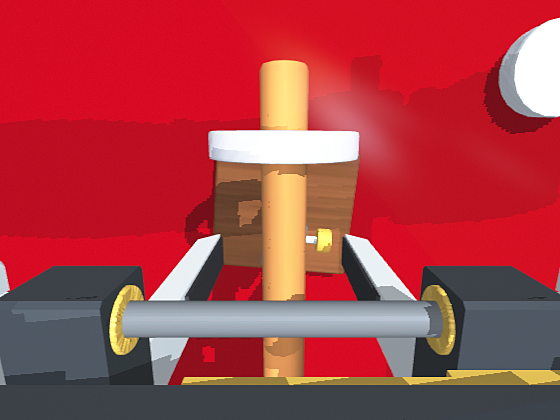

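step_arm(motion=[0,0,0,0.0005,0.0005,-0.001,-0.2,0,0,0,0,0,0,-0.3,0,0,0,0,0,0,-0.4,0,0,0,0,0,0,-0.42,0,0,0,0,0,0,-0.42], newtons=15)

```text
clock: 19.77
ee_pos: [0.531, 0.003, 0.1185]
eef_rot: [-3.137, 0.158, 0.001]
wrist_force: [-0.0, -0.9, 0.4]
gripper_width: 0.0269
```

```bash
python3 w.py .5307 .003 .119 -5.94; python3 - <<'E'
from h import *
from workcell import arm
c=cap(arm,'wrist','u')
for v in (238,242,246,250):
    print(v,[(u,*map(int,c['img'][v,u])) for u in range(246,318,2)])
i=cv2.imread('pics/u_wrist.png')
cv2.imwrite('pics/u_z.png',cv2.resize(i[150:300,190:380],None,fx=4,fy=4,interpolation=2))
E
```

```text
t 19.775 p [0.531  0.003  0.1185] F [-0.04 -0.86  0.36] M [-0.03 -0.06  0.02] w 0.0269 q [ 0.3   0.63 -0.54  1.92  0.48  0.72 -0.63]
toolx yaw -5.78 z [-8.0e-04  1.1e-03 -1.0e+00]
yaw -5.94 turn [-0.001   0.001   0.0027] shift(after turn) [-0.0003  0.0001 -0.0005] shift(now axes) [-0.0003  0.0001 -0.0005]
yaw 174.06 turn [-1.5000e-03 -1.5000e-03 -3.1389e+00] shift(after turn) [ 0.0003 -0.0001 -0.0005] shift(now axes) [-0.0003  0.0001 -0.0005]
238 [(246, 235, 242, 246), (248, 234, 240, 244), (250, 237, 243, 247), (252, 217, 226, 231), (254, 146, 155, 160), (256, 21, 23, 28), (258, 101, 69, 51), (260, 130, 84, 58), (262, 150, 101, 61), (264, 187, 126, 77), (266, 207, 138, 81), (268, 225, 153, 91), (270, 237, 165, 97), (272, 245, 178, 103), (274, 248, 183, 107), (276, 250, 190, 110), (278, 252, 198, 115), (280, 253, 203, 117), (282, 254, 207, 122), (284, 254, 214, 123), (286, 254, 210, 120), (288, 254, 207, 118), (290, 254, 207, 118), (292, 253, 205, 118), (294, 253, 199, 115), (296, 251, 196, 114), (298, 250, 190, 109), (300, 247, 180, 105), (302, 240, 168, 97), (304, 171, 115, 79), (3
[... 1735 characters left out ...]
48), (252, 132, 140, 147), (254, 52, 52, 59), (256, 40, 44, 48), (258, 94, 62, 47), (260, 118, 84, 69), (262, 149, 98, 58), (264, 185, 124, 73), (266, 205, 136, 81), (268, 225, 153, 90), (270, 238, 165, 99), (272, 245, 176, 102), (274, 248, 182, 105), (276, 250, 187, 109), (278, 252, 198, 113), (280, 253, 202, 119), (282, 254, 208, 118), (284, 254, 212, 122), (286, 254, 209, 119), (288, 254, 209, 119), (290, 254, 207, 117), (292, 253, 203, 117), (294, 252, 197, 114), (296, 251, 195, 112), (298, 250, 188, 107), (300, 245, 178, 103), (302, 239, 165, 96), (304, 186, 124, 74), (306, 157, 98, 67), (308, 31, 35, 39), (310, 49, 51, 55), (312, 63, 65, 71), (314, 249, 254, 255), (316, 234, 240, 244)]
```

View pics/u_z.png

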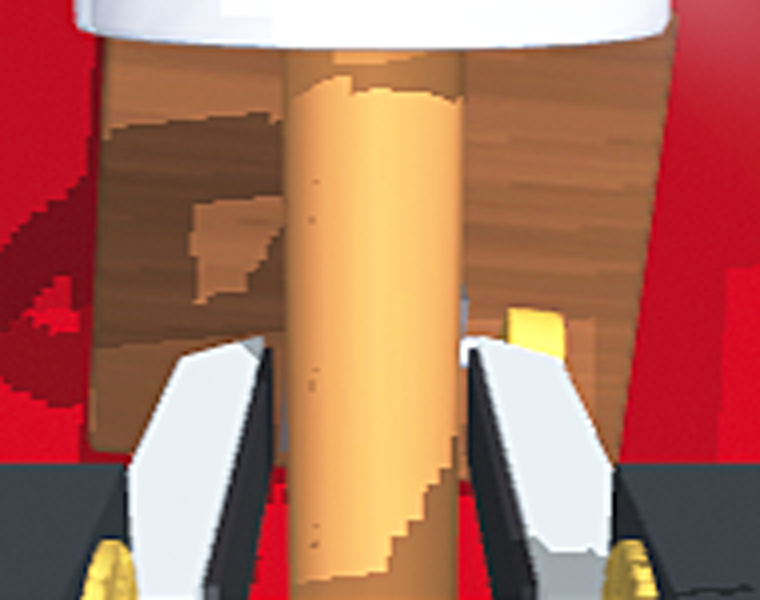

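step_arm(motion=[0,0,0,0.0004,0,0,-0.45,0,0,0,0,0,0,-0.5,0,0,0,0,0,0,-0.55,0,0,0,0,0,0,-0.6,0,0,0,0,0,0,-0.7], newtons=10)

```text
clock: 20.45
ee_pos: [0.5314, 0.003, 0.1185]
eef_rot: [-3.137, 0.159, 0.001]
wrist_force: [0.2, -0.2, -0.3]
gripper_width: 0.0218
```

```bash
python3 w.py .5307 .003 .119 -5.94; python3 - <<'E'
from h import *
from workcell import arm
for n in ('wrist','side','top'):c=cap(arm,n,'v')
E
```

```text
t 20.45 p [0.5314 0.003  0.1185] F [ 0.21 -0.16 -0.26] M [-0.05 -0.07  0.02] w 0.0218 q [ 0.3   0.63 -0.54  1.92  0.48  0.72 -0.63]
toolx yaw -5.79 z [-8.0e-04  1.1e-03 -1.0e+00]
yaw -5.94 turn [-0.001   0.0009  0.0026] shift(after turn) [-0.0007  0.     -0.0005] shift(now axes) [-0.0007  0.     -0.0005]
yaw 174.06 turn [-1.400e-03 -1.600e-03 -3.139e+00] shift(after turn) [ 0.0007 -0.     -0.0005] shift(now axes) [-0.0007  0.     -0.0005]
```

View pics/v_wrist.png

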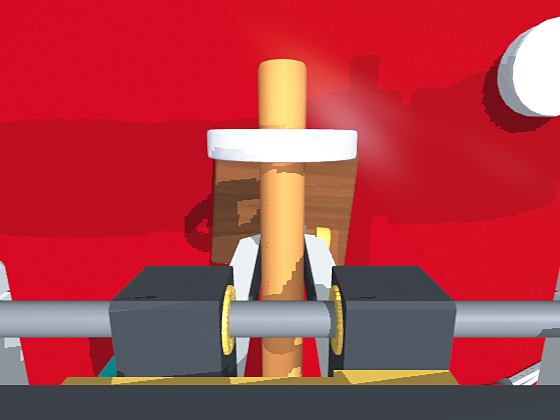

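step_arm(motion=[0,0,0,0,0,0,-0.8,0,0,0,0,0,-0.002,-0.8,0,0,0,0,0,-0.004,-0.8,0,0,0,0,0,-0.004,-0.8,0,0,0,0,0,0,-0.8], newtons=30)

```text
clock: 21.22
ee_pos: [0.5315, 0.003, 0.1288]
eef_rot: [-3.137, 0.159, 0.001]
wrist_force: [-0.5, 0.3, -2.3]
gripper_width: 0.0214
```

```bash
python3 w.py .5314 .003 .165 -5.94; python3 - <<'E'
from h import *
from workcell import arm
for n in ('wrist','side'):c=cap(arm,n,'x')
i=cv2.imread('pics/x_side.png')
cv2.imwrite('pics/x_s.png',cv2.resize(i[60:300,200:400],None,fx=2.5,fy=2.5,interpolation=2))
E
```

```text
t 21.225 p [0.5315 0.003  0.1288] F [-0.48  0.32 -2.29] M [-0.02 -0.08 -0.01] w 0.0214 q [ 0.31  0.62 -0.55  1.91  0.47  0.74 -0.62]
toolx yaw -5.79 z [-5.0e-04  1.1e-03 -1.0e+00]
yaw -5.94 turn [-0.001   0.0006  0.0025] shift(after turn) [-0.0001 -0.     -0.0362] shift(now axes) [-0.0001 -0.     -0.0362]
yaw 174.06 turn [-9.000e-04 -1.600e-03 -3.139e+00] shift(after turn) [ 0.0001  0.     -0.0362] shift(now axes) [-0.0001 -0.     -0.0362]
```

View pics/x_s.png

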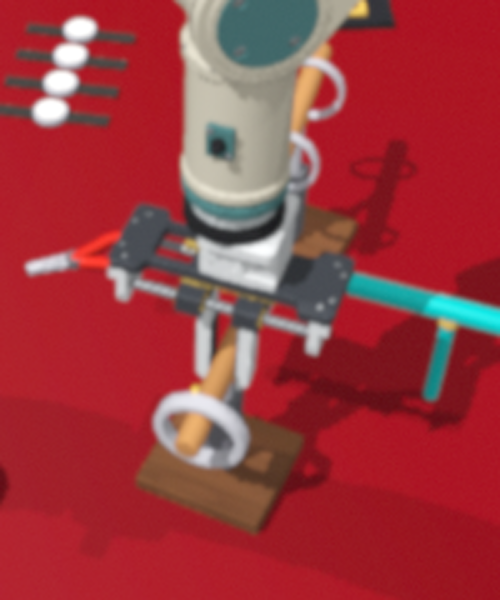

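step_arm(motion=[0,0,0,0,0,-0.007,-0.8,0,0,0,0,0,-0.009,-0.8,0,0,0,0,0,-0.009,-0.8,0,0,0,0,0,-0.007,-0.8,0,0,0,0,0,-0.004,-0.8])

```text
clock: 21.95
ee_pos: [0.5316, 0.0029, 0.1651]
eef_rot: [-3.137, 0.159, 0.001]
wrist_force: [0.1, 1.2, -3.4]
gripper_width: 0.021
```

step_arm(motion=[0,0,0,0,0,0,-0.8,0,0,0,0,0,0,-0.8,0,0,0,0,0,0,-0.8,0,0,0,0,0,0,-0.8,0,0,0,0,0,0,-0.8])

```text
clock: 22.58
ee_pos: [0.5314, 0.0029, 0.1643]
eef_rot: [-3.137, 0.159, 0.002]
wrist_force: [0.0, 0.8, -3.2]
gripper_width: 0.0212
```

```bash
python3 w.py .5314 .003 .165 -5.94; python3 - <<'E'
from h import *
from workcell import arm
for n in ('wrist','side','top'):c=cap(arm,n,'y')
i=cv2.imread('pics/y_side.png')
cv2.imwrite('pics/y_s.png',cv2.resize(i[20:300,200:400],None,fx=2.8,fy=2.1*1,interpolation=2))
i=cv2.imread('pics/y_side.png')
cv2.imwrite('pics/y_s.png',cv2.resize(i[40:300,180:400],None,fx=2.3,fy=2.3,interpolation=2))
E
```

```text
t 22.575 p [0.5314 0.0029 0.1643] F [ 0.    0.77 -3.23] M [-0.04 -0.06 -0.06] w 0.0212 q [ 0.33  0.57 -0.59  1.88  0.42  0.82 -0.58]
toolx yaw -5.79 z [-0.0012  0.0011 -1.    ]
yaw -5.94 turn [-0.001   0.0013  0.0027] shift(after turn) [ 0.     -0.0001 -0.0007] shift(now axes) [ 0.     -0.0001 -0.0007]
yaw 174.06 turn [-2.0000e-03 -1.5000e-03 -3.1389e+00] shift(after turn) [-0.      0.0001 -0.0007] shift(now axes) [ 0.     -0.0001 -0.0007]
```

View pics/y_s.png

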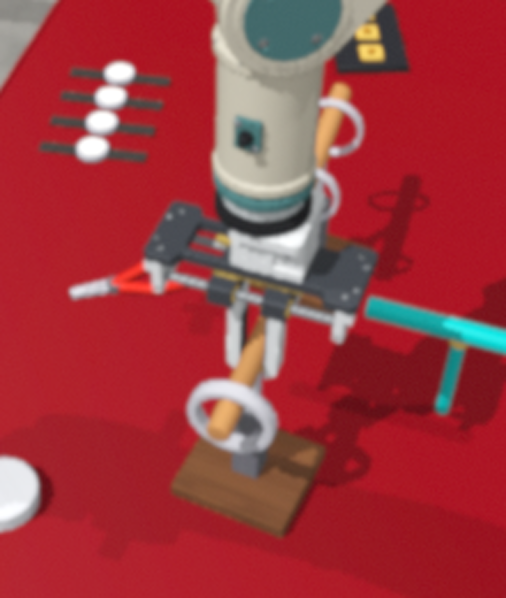

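View pics/y_top.png

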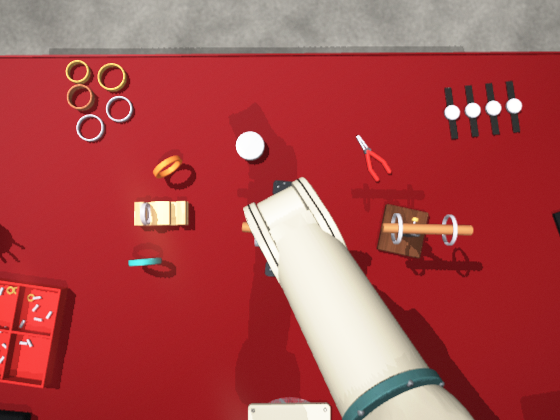

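View pics/y_wrist.png

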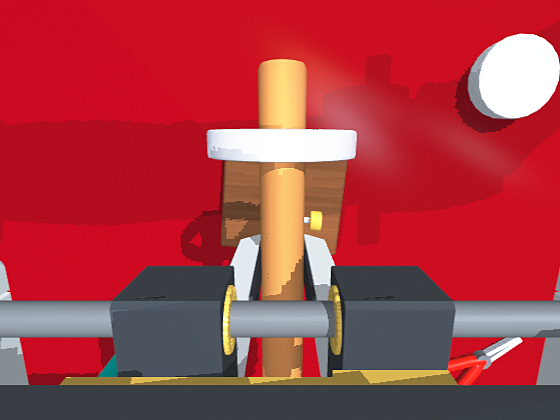

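```bash
python3 - <<'E'
from h import *
a=load('k','side')['img'].astype(int)
l=load('l','side')['img'];y=load('y','side')['img']
# foot left/front corner region compare
d=np.abs(l.astype(int)-y.astype(int)).sum(2)
for t,i in (('l',l),('y',y)):
    hsv=cv2.cvtColor(i,cv2.COLOR_RGB2HSV)
    m=cv2.inRange(hsv,(4,60,40),(20,200,175))[225:280,245:330]
    k=max(cv2.findContours(m,cv2.RETR_EXTERNAL,cv2.CHAIN_APPROX_NONE)[0],key=cv2.contourArea)[:,0,:]+[245,225]
    print(t,'left',k[k[:,0].argmin()],'bottom',k[k[:,1].argmax()],'right',k[k[:,0].argmax()])
    cv2.imwrite(f'pics/q_{t}.png',cv2.resize(i[170:280,240:340,::-1],None,fx=4,fy=4,interpolation=2))
cv2.imwrite('pics/q.png',np.hstack([cv2.imread('pics/q_l.png'),cv2.imread('pics/q_y.png')])[:,:800])
E
```

```text
l left [254 251] bottom [301 273] right [320 238]
y left [254 250] bottom [301 273] right [320 239]
```

View pics/q.png

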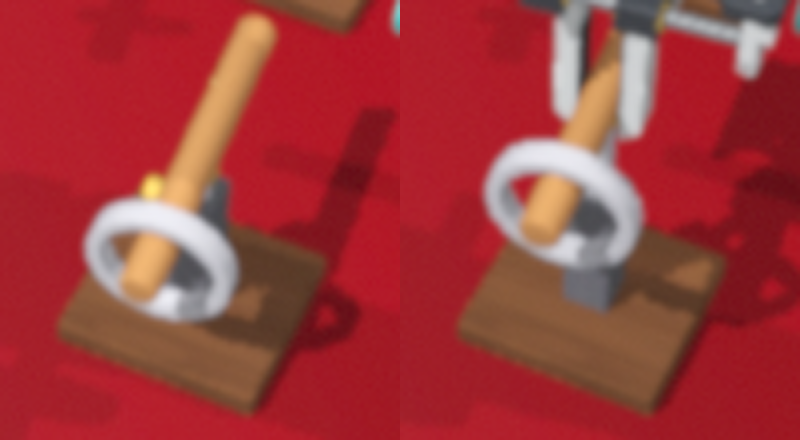

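```bash
python3 - <<'E'
from h import *
c=load('y','side')
p=np.array([.5411,.0985,.138])
for dz in (0,.04,.046,.05): print(dz,proj(c,p+[0,0,dz]).round(2))
print('obs l',140/4+240,285/4+170,'obs y',141/4+240,225/4+170)
# tall near end in a-side: obs; known x,y
s=load('a','side')
print('obs tall ends',(212/2.7+230,183/2.7+60),(264/2.7+230,50/2.7+60))
for e in ((.5355,-.2025),(.5295,-.3925)):
  for z in (.175,.18,.185,.19): print(e,z,proj(s,[*e,z]).round(2))
# tall end y from wrist o1,o2
for t,u in (('o1',344),('o2',257)):
    k=load(t,'wrist');i=np.where(k['img'][:210,u,1]>60)[0].max();print(t,i,onz(k,u,i+.5,.196).round(4))
E
python3 w.py
```

```text
0 [274.17 242.25]
0.04 [274.37 229.85]
0.046 [274.4  227.92]
0.05 [274.42 226.62]
obs l 275.0 241.25 obs y 275.25 226.25
obs tall ends (308.51851851851853, 127.77777777777777) (327.77777777777777, 78.51851851851852)
(0.5355, -0.2025) 0.175 [310.14 130.01]
(0.5355, -0.2025) 0.18 [310.28 128.33]
(0.5355, -0.2025) 0.185 [310.43 126.64]
(0.5355, -0.2025) 0.19 [310.57 124.95]
(0.5295, -0.3925) 0.175 [328.16  82.11]
(0.5295, -0.3925) 0.18 [328.34  80.45]
(0.5295, -0.3925) 0.185 [328.53  78.77]
(0.5295, -0.3925) 0.19 [328.72  77.09]
o1 200 [ 0.5271 -0.3909  0.196 ]
o2 201 [ 0.5289 -0.3913  0.196 ]
t 22.725 p [0.5314 0.003  0.1644] F [-0.62 -0.38 -3.97] M [-0.   -0.06 -0.03] w 0.0212 q [ 0.33  0.57 -0.59  1.88  0.42  0.82 -0.58]
toolx yaw -5.79 z [-0.001   0.0011 -1.    ]
```

```bash
python3 -c "
from workcell import arm
print(arm.sign_off())"; python3 w.py
```

```text
the job is handed in; nothing more can be done
None
the job is handed in; nothing more can be done
```

I hung the larger bangle on the lower stand's bar, on the rack side about 58 mm from the post, and let go of it. I then gripped the bar over its post and drew it straight up about 46 mm. The job was handed in at about 23 s, with the bar still held at a 30 N grip.

**Height:** from the gripper's travel, the bar's centre line is at about 184 mm. The wrist-camera measurement put the taller stand's bar 46.3 mm above the lower bar's starting height, which is about 184–185 mm. I estimate the match to within a millimetre or two.

**Foot and other things:** the foot's corners moved by no more than 1 pixel in the side camera's pictures between before and after the lift. Pulling force stayed at 2–4 N, close to the weight of the bar and bangle, and the sideways force stayed under about 1.5 N. I did not touch the other stand, the smaller bangle, the pliers or the tin, and all four were where they belonged in the last pictures.

**Checks that disagreed:**
- My first height estimate, from the top and side cameras, put the lower bar at 126 mm instead of the known 138 mm, so I dropped it.
- The wrist-camera method first read the lower bar about 4 mm too high. I switched to bar edges seen against the red cloth, which read about 1 mm high, and took that out by using the difference between the two bars.
- The side camera read the lift about 1–2 mm higher, which is within its pixel accuracy.

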